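Moisture check of the deck timbers of a model ship

ROBOT

A 7-joint arm with a two-finger parallel gripper is mounted at the origin on the work surface. World frame = base frame: x ahead of the robot, y to its left, z up, the work surface at z = 0. Lengths are in m, angles in rad, forces in N, time in s.
With the tool pointing down it reaches from about 0.35 to 0.9 m from the base axis. Payload 8.1 kg.
Tool frame: the origin (TCP) lies at the very end of the fingers, on their centre line; the grasp point (between the pads) lies 19 mm behind it; z points along the fingers, y is the line along which they close (so a half turn about z gives the same grasp; the last joint's range is limited). The gripper opens to 92 mm and grips with 3 to 60 N. Pads are 19 mm wide; open, the fingers measure 130 mm over their backs; the gripper's body (75 mm by 190 mm) begins 47 mm behind the grasp point.
Start: joints at [-1.309, 0.434, 0.025, 1.573, -0.012, 1.134, -0.075], TCP at [0.223, 0.584, 0.227] pointing down, gripper open.
Joint ranges: [-2.62, 2.62], [-0.44, 2.09], [-1.27, 1.32], [0.08, 2.57], [-1.32, 4.46], [0.12, 2], [-2.74, 2.74]. Speed limits (rad/s): [2.22, 2.22, 3.01, 3.01, 3.14, 3.14, 3.14].

INTERFACE

Orientations are given as a rotation vector (axis times angle).
In Python, from cell import arm gives the robot as it stands.
- The arm moves only by the tool carry_out, never from a script. Its argument "commands" is a list of rows, each a list of 7 numbers: the opening, from 0 (shut) to 1 (fully open), then the shift along the tool's x, y, z each as a share of 0.025 m, from -1 to 1, then the turn, a rotation vector about the tool's x, y, z each as a share of 0.1 rad, from -1 to 1. A call has 1 to 8 rows; each row shifts and turns the commanded pose from where the row before left it, along the tool's axes as they then stand; what a row does not reach is not made up. A row lasts 1/10 s, in which the tool goes at most 50 mm and 8.59 degrees, less where a joint would pass 70% of its speed; a pose out of reach is approached as far as the arm can. A call with a number of a shift or a turn outside -1 to 1 is refused whole. A call with a gripper value outside its range is refused whole. The fingers move at their own pace and stop on an object; "squeeze" is the grip in N (left out, the last holds). Time passes only in rows, so rows that do not move let the fingers close. It gives the time, the measured TCP pose, the force, the opening and the grip force at its end, in the units of the state.
- arm.observe(): the state, without advancing time (a new reading comes with each control period).
- arm.get_image(name): name is "side" or "top"; returns a dict with "pixels" (420x560x3 uint8, red, green, blue), "range_z" (420x560 float32, m along the optical axis (not along the pixel's ray), 0 where there is no reading), "mtx" (3x3 intrinsics, pixels), "k1" (the pictures are not rectified: a ray, as slopes to the right and down, at radius r is drawn at 1 + k1 r^2 times it, then the intrinsics apply), "R" (3x3) and "t" (3): a world point X has camera coordinates R X + t. Camera axes: x right, y down, z forward; pixel columns grow to the right and rows downward; lengths in m; the calibration is good to about 2 mm. A picture is of the moment at which its call begins.
- arm.sign_off(): hands the job in; it is judged then, once.
The state is a dict: "clock": time; "joints": joint angles; "dq": joint speeds; "joint_efforts": joint torques, N m; "position": TCP position; "ee_rot": TCP orientation; "force": force on the tool from outside, world axes, zero at the start; "ft_torque": the same for the moment, N m; "width": opening from 0.0 (shut) to 1.0 (fully open); "gripper_force": force on a finger pad.
Only numpy, scipy, OpenCV 4.12 (cv2) and the standard library are available. Lean on these libraries where they do the work, as an engineer would, in place of code of your own. Each camera call takes 0.05 s, during which the arm holds its last target. There are 200 camera calls.

TASK

Check the deck timbers on the bench for moisture before they are glued: first turn the meter's selector to 4, then take the probe from its stand, press its pin on the brass check stud on the meter's top for two seconds, and after that in the same way on the brass stud of every timber present, from the longest timber to the shortest. Then hang the probe upright back in its stand and let go of it, and after that turn the selector back to 0. The timbers stay lying on the bench, and the other things stay where they are.

Things in the scene. Friction and masses are not known exactly. Their poses are not given: they have to be found in the camera images.
- meter: Fixed grey box, the wood-moisture meter, 150 (x) x 130 (y) x 50 mm high, a rotary selector in the middle of its top. Origin: centre of its underside. Seven marks lie round the selector, 30 degrees apart: mark 0 (a white bar) on its -x side, then clockwise from above marks 1 to 6, each a row of that many white dots (3 on its +y side, 6 on its +x side).
- dial (a joint): The selector's angle in rad: 0 with its white pointer line at mark 0, growing clockwise seen from above, one click (0.524) a mark, so mark 4 is 2.094. Sprung detents hold it at the marks; about 0.1 N m moves it on.
- dial_grip (a point): On the selector's vertical axis, mid-height of its black grip bar, 82 mm above the bench. The bar is 60 mm long, 22 wide and 36 high (62 to 98 mm above the bench), on a grey skirt 74 mm across, top 62 mm above the bench. The frame turns with the selector: the bar lies along its x, the white pointer line at the -x end.
- check_stud (a point): Middle of the top of the brass check stud, 18 mm across and 3 mm high, on the top of the meter, 52 mm along its x and -48 mm along its y from its centre, 53 mm above the bench.
- stand: Fixed wooden probe stand: base 110 x 110 x 12 mm, two upright cheeks 90 mm long (x), 14 thick, 34 mm apart (inner faces at y = +-17 mm), the slot open above and at both ends, cheek tops 110 mm above the bench. Origin: centre of its underside. The probe hangs upright between the cheeks, its flange on their tops.
- probe: Hand probe, 140 g, pin downward. Origin: on its axis at the underside of the round black flange (58 mm across, 8 thick). Above it a square grey grip block 26 x 26 mm, 8 to 68 mm above the origin, sides along the probe's x and y. Below it a round shaft 22 mm across down to -55 mm, then the steel pin, 6 mm across, round-ended, tip at -85 mm.
- pin_tip (a point): The end of the probe's pin (85 mm below the probe's origin when not pressed in).
- pin (a joint): How far the sprung pin is pressed into the probe, m: 0 free, 0.012 fully in. It takes 1 N to start and 4 N for the whole travel.
- timber_1: Loose scalloped deck timber, the longest: 190 mm long (y), 45 mm wide, 30 mm high, 4 dark scallops on each long side, a brass stud 18 mm across and 3 mm high on its top near the +y end. Origin: centre of its underside. May be absent.
- stud_1 (a point): Middle of the top of the brass stud of timber_1, 33 mm above the bench, 75 mm from the timber's middle along its y.
- timber_2: Loose scalloped deck timber, the second longest: 150 mm long (y), 45 mm wide, 30 mm high, 3 dark scallops on each long side, a brass stud 18 mm across and 3 mm high on its top near the +y end. Origin: centre of its underside. May be absent.
- stud_2 (a point): Middle of the top of the brass stud of timber_2, 33 mm above the bench, 55 mm from the timber's middle along its y.
- timber_3: Loose scalloped deck timber, the third longest: 115 mm long (y), 45 mm wide, 30 mm high, 2 dark scallops on each long side, a brass stud 18 mm across and 3 mm high on its top near the +y end. Origin: centre of its underside. May be absent.
- stud_3 (a point): Middle of the top of the brass stud of timber_3, 33 mm above the bench, 37.5 mm from the timber's middle along its y.
- timber_4: Loose scalloped deck timber, the shortest: 80 mm long (y), 45 mm wide, 30 mm high, 1 dark scallops on each long side, a brass stud 18 mm across and 3 mm high on its top near the +y end. Origin: centre of its underside. May be absent.
- stud_4 (a point): Middle of the top of the brass stud of timber_4, 33 mm above the bench, 20 mm from the timber's middle along its y.
- glue: White jar with black lid, 52 mm across, 85 mm high; bystander. Origin: centre of its underside.
- disc: Flat turned wooden disc, 76 mm across, 18 mm high; bystander. Origin: centre of its underside.
- brush: Brush lying on the far side; bystander. Origin: as laid, on its underside.
- mallet: Hammer-shaped wooden mallet lying on the far side; bystander. Origin: as laid, on its underside.
Mind the look-alikes: they are no part of the job. What is shaped like the meter but orange or pink is not meant.

How it is judged:
By the outcome, as a careful person would: the job done as asked, in the order asked, and still so for the second after the job is handed in, with the robot touching nothing.
Of timber_1, timber_2, timber_3, timber_4 only 2 to 4 are there at a start; the rules pass over those that are not, and their reading is None.
At some moment in a run one of timber_1, timber_2, timber_3, timber_4 may be knocked a few centimetres aside while the robot is not near it.
Once in a run the grip may slacken for a moment while it holds something.
It also fails if it takes over 200 s, if anything falls off the work surface, if the arm or the gripper's body presses on something with over 40 N, if the wrist force passes 120 N, or if a joint passes its speed limit or range.

## Working session

There is one attempt and no reset: what is moved stays moved. The work goes in short steps, Python scripts to look and compute and a tool call to move; the robot and the scene stay as the last step left them, time stands still between calls to the robot, and variables do not carry over. Pictures are saved under pics/ and viewed, at most 14 in all, crops included, and the job is handed in when it is done.

Besides the shell and the picture viewer there is one more tool, called after "Call:" as a command line: name --pt "numbers of a row" for each row, then --argument value for the rest. carry_out: Moves the arm, as the interface text tells. Shift numbers are shares of 0.025 m and turn numbers shares of 0.1 rad, none past 1 either way. Its arguments: {"type":"object","properties":{"commands":{"type":"array"},"squeeze":{"type":"number"}},"required":["commands"]}

```bash
ls; mkdir -p pics
python3 - <<'E'
from cell import arm
import cv2
s=arm.observe();print({k:(v if not hasattr(v,'round') else v) for k,v in s.items()})
for n in("top","side"):
    i=arm.get_image(n);cv2.imwrite(f"pics/{n}0.png",i["pixels"][:,:,::-1]);print(n,i["mtx"],i["k1"],i["R"],i["t"],(i["range_z"]>0).mean())
E
```

```text
pics
{'clock': 0.0, 'joints': array([-1.30861281,  0.43522785,  0.02499435,  1.57410304, -0.01157039,
        1.13403153, -0.07507146]), 'dq': array([ 0.00172697,  0.00042441, -0.0006267 , -0.00036455,  0.00094463,
       -0.00050609,  0.00099393]), 'joint_efforts': array([ 5.98166334e-04, -6.67842293e+01,  9.85074006e-01, -3.14461255e+01,
       -6.05414459e-02,  4.29993134e-02,  1.91194786e-04]), 'position': array([0.2228546 , 0.58335415, 0.22593993]), 'ee_rot': array([-5.69882568e-01, -3.08935576e+00,  2.54696809e-03]), 'force': array([-0.29628374, -0.12919917, -0.04825297]), 'ft_torque': array([-0.05135725, -0.02303358,  0.0199381 ]), 'gripper_force': 0.0, 'width': 0.9991458322402853}
top [[378.88931147   0.         284.3550881 ]
 [  0.         378.88931147 208.02071976]
 [  0.           0.           1.        ]] -0.1067116172931074 [[ 0.01016443 -0.99978152 -0.01826461]
 [-0.99359125 -0.00804177 -0.11274647]
 [ 0.11257496  0.01929356 -0.99345591]] [-0.00394957  0.51313236  1.12602765] 0.9959013605442177
side [[491.04742199   0.         264.63618243]
 [  0.         491.04742199 204.01487225]
 [  0.           0.           1.        ]] -0.10678098233731198 [[ 0.99798171 -0.06091916  0.01792638]
 [-0.03578687 -0.77274185 -0.63371076]
 [ 0.05245759  0.63179022 -0.77336234]] [-0.50999085  0.07613354  1.27109879] 0.9957568027210885
```

View pics/top0.png

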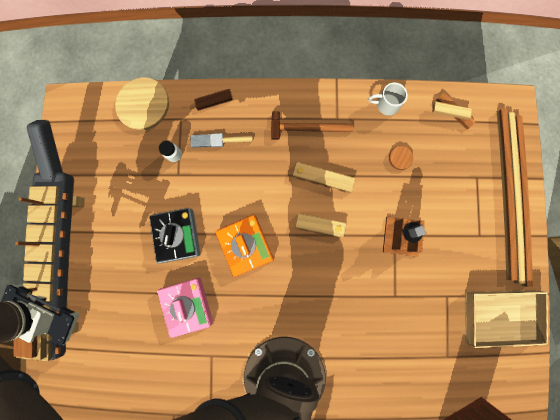

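View pics/side0.png

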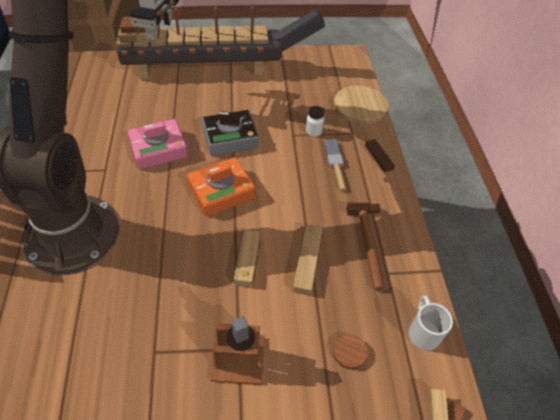

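The top view shows the black/grey meter at (175,236), decoys at (245,245) and (185,307), the stand with probe at (405,234), and two timbers at (323,178) and (320,226). I'll zoom in for detail.

```bash
cat > h.py <<'E'
import numpy as np, cv2
from cell import arm
def K(i): return i["mtx"]
def ray(i,u,v):
    d=np.array([i["k1"],0,0,0,0.])
    p=cv2.undistortPoints(np.array([[[u,v]]],float),i["mtx"],d)[0,0]
    R,t=i["R"],i["t"]; return -R.T@t, R.T@np.array([p[0],p[1],1.])
def plane(i,u,v,z):
    c,d=ray(i,u,v); return c+d*(z-c[2])/d[2]
def deep(i):  # world xyz per pixel from range image
    h,w=i["range_z"].shape; g=np.stack(np.meshgrid(np.arange(w),np.arange(h)),-1).reshape(-1,1,2).astype(float)
    p=cv2.undistortPoints(g,i["mtx"],np.array([i["k1"],0,0,0,0.])).reshape(h,w,2)
    z=i["range_z"][...,None]; return (np.concatenate([p*z,z],-1)-i["t"])@i["R"]
def proj(i,X): 
    return cv2.projectPoints(np.array(X,float).reshape(-1,1,3),cv2.Rodrigues(i["R"])[0],i["t"],i["mtx"],np.array([i["k1"],0,0,0,0.]))[0][:,0]
E
python3 - <<'E'
from h import *
a=cv2.imread("pics/top0.png");b=cv2.imread("pics/side0.png")
f=lambda m,x,y,w,h:cv2.resize(m[y:y+h,x:x+w],(400,300),interpolation=cv2.INTER_CUBIC)
cv2.imwrite("pics/z1.png",np.vstack([np.hstack([f(a,135,195,80,60*1+15),f(a,280,155,88,66+20)]),np.hstack([f(a,370,195,80,75),f(b,210,210,120,90)])]))
i=arm.get_image("top");D=deep(i);z=D[...,2]
m=((z>0.024)&(z<0.045)&(D[...,0]>0.1)).astype(np.uint8)
n,l,s,c=cv2.connectedComponentsWithStats(m)
for k in range(1,n):
    if s[k,4]>60: print(s[k],c[k].round(1),np.median(D[l==k],0).round(3))
E
```

```text
[384  89  19  15  63] [394.7  93.3] [ 0.888 -0.35   0.035]
[377  97  25  16  76] [385.6 107.6] [ 0.83  -0.311  0.035]
[432 101  40  19 404] [451.9 110.2] [ 0.829 -0.531  0.04 ]
[ 500  109   33  178 3569] [516.9 198.5] [ 0.547 -0.735  0.03 ]
[271 111  11  27 158] [275.2 125.2] [0.774 0.033 0.026]
[297 123  56   8 189] [325.4 126.1] [ 0.774 -0.127  0.026]
[293 162  63  30 891] [323.8 176.8] [ 0.61 -0.12  0.03]
[189 209  10  47  85] [193.7 231.4] [0.44  0.276 0.036]
[295 214  51  23 701] [320.6 224.9] [ 0.462 -0.111  0.03 ]
[196 278  16  49 103] [204.3 300.6] [0.233 0.237 0.037]
[468 293   6  53 154] [469.9 319. ] [ 0.183 -0.563  0.035]
[507 294  38  50 257] [536.7 323.2] [ 0.155 -0.797  0.035]
```

View pics/z1.png

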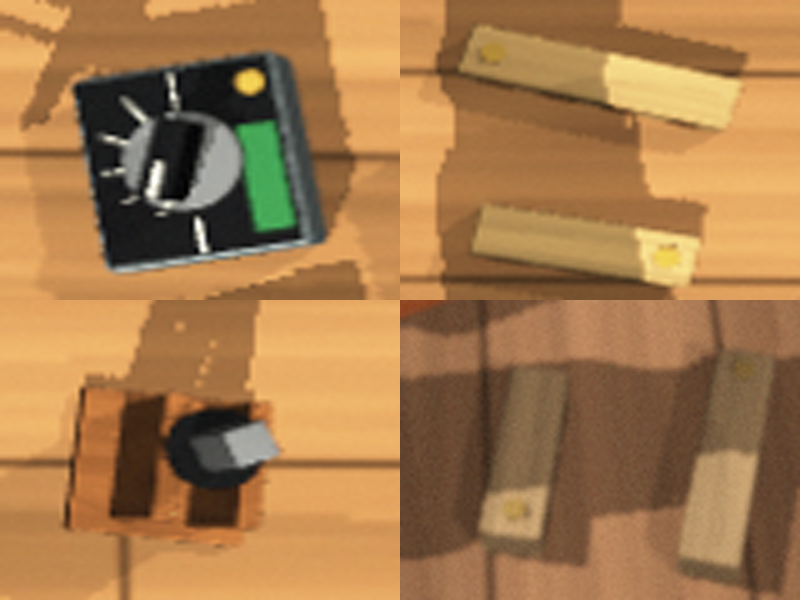

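The zoom shows the dial pointer near mark 1 (lower left), the check stud at about (184,215), studs on the timbers at about (300,169) and (338,229), and the probe in the stand at the -y side of the picture. Now measuring.

```bash
cat > m.py <<'E'
from h import *
def comps(mask,lo):
    n,l,s,c=cv2.connectedComponentsWithStats(mask.astype(np.uint8)); return [(l==k) for k in range(1,n) if s[k,4]>=lo]
def rect(i,mk,z):
    v,u=np.nonzero(mk); cs,_=cv2.findContours(mk.astype(np.uint8),cv2.RETR_EXTERNAL,cv2.CHAIN_APPROX_NONE)
    P=np.array([plane(i,*p,z)[:2] for p in cs[0][:,0]]); c,wh,a=cv2.minAreaRect((P*1000).astype(np.float32)); return np.round(c,1),np.round(wh,1),round(a,1)
def brass(i,lo=6):
    h=cv2.cvtColor(i["pixels"],cv2.COLOR_RGB2HSV); return comps(cv2.inRange(h,(22,170,90),(32,255,255))>0,lo)
def studs(i,z=None):
    D=deep(i)
    for mk in brass(i):
        v,u=np.nonzero(mk);zz=np.median(D[mk][:,2])
        yield u.mean(),v.mean(),len(u),zz,plane(i,u.mean(),v.mean(),z or (0.053 if zz>.043 else .033))
E
python3 - <<'E'
from m import *
for n in("top","side"):
    i=arm.get_image(n);D=deep(i);z=D[...,2];px=i["pixels"].astype(int)
    print(n)
    for s in studs(i): print("  brass",[round(float(x),3) for x in s[:4]],s[4].round(4))
    m=(z>0.022)&(z<0.036)&(D[...,0]>.3)&(D[...,0]<.72)&(abs(D[...,1]+.1)<.15)
    for mk in comps(m,200): print("  timber",mk.sum(),rect(i,mk,.03))
    m=(z>0.045)&(z<0.056)&(D[...,0]>.3)&(D[...,0]<.6)&(D[...,1]>.2)&(D[...,1]<.45)
    for mk in comps(m,200): print("  meter top",mk.sum(),rect(i,mk,.05))
    m=(z>0.086)&(D[...,0]>.3)&(D[...,0]<.55)&(D[...,1]>.2)&(D[...,1]<.4)
    for mk in comps(m,20): print("  bar top",mk.sum(),rect(i,mk,.098),D[mk].mean(0).round(4))
    st=(D[...,0]>.3)&(D[...,0]<.6)&(D[...,1]<-.2)&(D[...,1]>-.5)
    for lo,hi,zz in((.006,.02,.012),(.105,.1135,.11),(.115,.123,.118),(.165,.19,.178)):
        for mk in comps(st&(z>lo)&(z<hi),10): print("  stand",zz,mk.sum(),rect(i,mk,zz),D[mk].mean(0).round(4))
E
```

```text
top
  timber 900 (array([ 610.2, -119.2]), array([189.9,  46.7]), 74.9)
  timber 708 (array([ 462.5, -108.9]), array([150.3,  45.4]), 80.7)
  meter top 1485 (array([427.1, 336.7]), array([151. , 127.8]), 11.6)
  bar top 177 (array([426.7, 336. ]), array([25.6, 59.8]), 79.9) [0.4268 0.3368 0.0962]
  stand 0.012 473 (array([ 431.3, -362.8]), array([112.2, 110.9]), 82.6) [ 0.4223 -0.337   0.0125]
  stand 0.012 21 (array([ 481.5, -394.6]), array([ 8.7, 32.4]), 9.6) [ 0.4799 -0.3917  0.0126]
  stand 0.11 99 (array([ 434.4, -338.6]), array([12.8, 89. ]), 83.5) [ 0.4314 -0.3375  0.1099]
  stand 0.11 26 (array([ 465.7, -391.4]), array([14.3, 14.6]), 0.3) [ 0.467  -0.3919  0.1098]
  stand 0.11 65 (array([ 404.7, -384.1]), array([16.1, 41.4]), 81.5) [ 0.4015 -0.3842  0.1096]
  stand 0.118 182 (array([ 439.6, -361.7]), array([53.5, 54.5]), 0.2) [ 0.4388 -0.356   0.1185]
  stand 0.178 111 (array([ 439.3, -360.8]), array([27. , 29.5]), 21.3) [ 0.4393 -0.3609  0.1774]
side
  timber 1203 (array([ 610.5, -117.9]), array([194.9,  45. ]), 74.9)
  timber 947 (array([ 460.9, -109.2]), array([151.4,  45.
[... 239 characters left out ...]
[ 0.5828 -0.2058  0.0128]
  stand 0.012 27 (array([ 383.1, -314.9]), array([28.8,  4.4]), 89.9) [ 0.3829 -0.3186  0.012 ]
  stand 0.012 912 (array([ 429.3, -362.7]), array([112.6, 109.2]), 83.2) [ 0.4335 -0.3918  0.0122]
  stand 0.11 90 (array([ 404.3, -335.4]), array([13.3, 30.7]), 87.3) [ 0.4039 -0.3345  0.1092]
  stand 0.11 49 (array([ 466.4, -342.9]), array([13.3, 20.5]), 87.0) [ 0.4685 -0.3416  0.1098]
  stand 0.11 265 (array([ 426.6, -386. ]), array([16.3, 88.1]), 83.3) [ 0.4251 -0.3861  0.1095]
  stand 0.118 345 (array([ 437.1, -366.5]), array([51.3, 56.3]), 87.2) [ 0.4372 -0.3691  0.1183]
  stand 0.178 206 (array([ 437.3, -364.3]), array([27.9, 31. ]), 20.7) [ 0.4371 -0.3631  0.176 ]
```

```bash
cat >> m.py <<'E'
from scipy.spatial.transform import Rotation as Ro
def go(x,y,z,phi=None):
    """shift in tool units (0.025 m) and turn about tool z (0.1 rad) to reach TCP x,y,z with closing-axis angle phi deg (mod 180); also tilt fix"""
    s=arm.observe(); R=Ro.from_rotvec(s["ee_rot"]).as_matrix(); d=R.T@(np.array([x,y,z])-s["position"])
    cur=np.degrees(np.arctan2(R[1,1],R[0,1])); 
    tilt=R.T@np.cross(R[:,2],[0,0,-1])
    print("t",round(s["clock"],1),"pos",s["position"].round(4),"phi",round(cur,1),"w",round(float(s["width"]),3),"gf",round(float(s["gripper_force"]),1),"F",s["force"].round(1))
    print("  shift",(d/.025).round(2),"tiltfix",(tilt/.1).round(2),"" if phi is None else ("turn",round(float(-np.radians((phi-cur+90)%180-90)/.1),2)))
E
python3 - <<'E'
from m import *
i=arm.get_image("top");D=deep(i);h=cv2.cvtColor(i["pixels"],cv2.COLOR_RGB2HSV);px=i["pixels"].astype(int)
for X in((.4863,.2993,.053),(.610-.12*0+.075*np.cos(np.radians(74.9)),-.119+.075*np.sin(np.radians(74.9)),.033),(.462-.055*np.cos(np.radians(80)),-.109-.055*np.sin(np.radians(80)),.033)):
    u,v=proj(i,X)[0].round().astype(int); print(X,u,v,h[v-2:v+3,u].tolist(),h[v,u+7].tolist(),D[v,u].round(3))
ins=(abs(D[...,0]-.426)<.045)&(abs(D[...,1]-.336)<.045)
mk=ins&(D[...,2]>.0945); P=D[mk][:,:2]; e,V=np.linalg.eigh(np.cov(P.T)); print("bar",len(P),P.mean(0),np.sqrt(e*12),np.degrees(np.arctan2(*V[::-1,1])))
w=ins&(D[...,2]>.08)&(px.min(-1)>150);print("ptr",D[w].mean(0),w.sum())
go(.426,.336,.12,75)
E
```

```text
(0.4863, 0.2993, 0.053) 185 215 [[22, 166, 235], [23, 168, 239], [24, 166, 241], [24, 164, 242], [22, 171, 233]] [78, 18, 70] [0.487 0.299 0.054]
(np.float64(0.6295378381481986), np.float64(-0.04658955268405812), 0.033) 300 170 [[21, 173, 177], [21, 175, 176], [20, 173, 180], [20, 177, 179], [19, 167, 160]] [18, 133, 184] [ 0.631 -0.046  0.032]
(np.float64(0.45244935022831884), np.float64(-0.16316442641567144), 0.033) 338 228 [[22, 165, 229], [24, 165, 242], [24, 163, 242], [24, 164, 242], [24, 165, 243]] [17, 141, 223] [ 0.453 -0.162  0.035]
bar 142 [0.42715323 0.33806552] [0.02175006 0.05935884] 169.58667673960852
ptr [0.41067814 0.34182686 0.09836959] 19
t 0.3 pos [0.223  0.5837 0.2264] phi 69.1 w 1.0 gf 0.0 F [-0.4  0.3 -0.5]
  shift [-11.12  -6.36   4.26] tiltfix [-0.01  0.    0.  ] ('turn', -1.03)
```

Call:
carry_out --pt "1 0 0 0 0 0 -0.92" --pt "1 0 0 0 0 0 -0.92" --pt "1 0 0 0 0 0 0"

```text
clock: 0.6
position: [0.2231, 0.5838, 0.2267]
ee_rot: [-0.282, -3.129, 0.0]
force: [-0.4, -0.1, 0.2]
width: 1.0
gripper_force: 0.0
```

Run:
```python
from m import *
go(.4265,.3365,.20,79.6)
```

```text
t 0.6 pos [0.2231 0.5838 0.2267] phi 79.7 w 1.0 gf 0.0 F [-0.4 -0.1  0.2]
  shift [-9.77 -8.28  1.07] tiltfix [-0. -0.  0.] ('turn', 0.02)
```

Call:
carry_out --pt "1 -0.4 -0.34 0 0 0 0" --pt "1 -0.8 -0.68 0 0 0 0" --pt "1 -0.8 -0.68 0 0 0 0" --pt "1 -0.8 -0.68 0.1 0 0 0" --pt "1 -0.8 -0.68 0.1 0 0 0" --pt "1 -0.8 -0.68 0.1 0 0 0" --pt "1 -0.8 -0.68 0.1 0 0 0" --pt "1 -0.8 -0.68 0.1 0 0 0"

```text
clock: 1.4
position: [0.3488, 0.4296, 0.2143]
ee_rot: [0.289, 3.128, -0.0]
force: [0.1, -0.9, 0.1]
width: 1.001
gripper_force: 0.0
```

Call:
carry_out --pt "1 -0.8 -0.68 0.1 0 0 0" --pt "1 -0.8 -0.68 0.1 0 0 0" --pt "1 -0.8 -0.68 0.1 0 0 0" --pt "1 -0.8 -0.68 0.1 0 0 0" --pt "1 -0.6 -0.5 0.1 0 0 0" --pt "1 -0.4 -0.3 0.1 0 0 0" --pt "1 0 0 0 0 0 0" --pt "1 0 0 0 0 0 0"

```text
clock: 2.2
position: [0.4346, 0.3264, 0.1993]
ee_rot: [-0.285, -3.128, -0.001]
force: [-1.0, 0.8, 0.4]
width: 1.002
gripper_force: 0.0
```

Run:
```python
from m import *
go(.4265,.3365,.068,79.6)
i=arm.get_image("top");D=deep(i);z=D[...,2]
m=(z>0.022)&(z<0.036)&(D[...,0]>.05)&(D[...,0]<.95)
for mk in comps(m,150): print("  flat30",mk.sum(),rect(i,mk,.03))
cv2.imwrite("pics/top1.png",i["pixels"][:,:,::-1])
```

```text
t 2.2 pos [0.4346 0.3264 0.1993] phi 79.6 w 1.002 gf 0.0 F [-1.   0.8  0.4]
  shift [0.39 0.34 5.25] tiltfix [ 0. -0.  0.] ('turn', -0.0)
  flat30 3680 (array([ 559.6, -733.8]), array([ 82.1, 568.8]), 90.0)
  flat30 539 (array([762.5, -78.9]), array([256.9,  87.5]), 81.8)
  flat30 905 (array([ 610.1, -119.1]), array([189.9,  46.8]), 74.9)
  flat30 709 (array([ 462.8, -109. ]), array([150.1,  45.6]), 80.1)
```

View pics/top1.png

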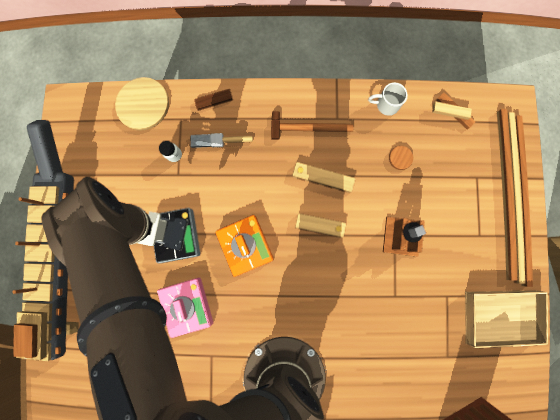

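The arm's start area holds no more timbers, so only timber_1 (323,177) and timber_2 (320,226) are present. Descending on the dial.

Call:
carry_out --pt "1 0.39 0.34 0.4 0 0 0" --pt "1 0 0 0.8 0 0 0" --pt "1 0 0 0.8 0 0 0" --pt "1 0 0 0.8 0 0 0" --pt "1 0 0 0.8 0 0 0" --pt "1 0 0 0.7 0 0 0" --pt "1 0 0 0.5 0 0 0" --pt "1 0 0 0.45 0 0 0"

```text
clock: 3.05
position: [0.4259, 0.3371, 0.0669]
ee_rot: [-0.281, -3.128, 0.0]
force: [-0.4, 0.3, -0.1]
width: 1.003
gripper_force: 0.0
```

Call:
carry_out --pt "0.2 0 0 0 0 0 0" --pt "0.2 0 0 0 0 0 0" --pt "0.2 0 0 0 0 0 0" --pt "0.1 0 0 0 0 0 0" --pt "0.1 0 0 0 0 0 0" --pt "0.1 0 0 0 0 0 0" --pt "0.1 0 0 0 0 0 0" --pt "0.1 0 0 0 0 0 0" --squeeze 20

```text
clock: 3.85
position: [0.4271, 0.3362, 0.0681]
ee_rot: [0.284, 3.129, 0.0]
force: [0.9, 4.7, 0.4]
width: 0.351
gripper_force: 3.7
```

Run:
```python
from m import *
go(.4265,.3365,.068,-18.5);print(arm.observe()["ft_torque"])
```

```text
t 3.9 pos [0.4271 0.3362 0.0681] phi 79.6 w 0.351 gf 3.7 F [0.9 4.7 0.4]
  shift [0.02 0.01 0.  ] tiltfix [0. 0. 0.] ('turn', -14.29)
[ 1.44089276 -0.5230554  -0.00544719]
```

Call:
carry_out --pt "0.1 0 0 0 0 0 0" --pt "0.1 0 0 0 0 0 0" --pt "0.1 0 0 0 0 0 0" --pt "0.1 0 0 0 0 0 0" --pt "0.1 0 0 0 0 0 0"

```text
clock: 4.35
position: [0.4283, 0.3411, 0.0685]
ee_rot: [0.28, 3.126, 0.011]
force: [3.9, 14.3, -11.8]
width: 0.24
gripper_force: 19.9
```

Run:
```python
from m import *
go(.4265,.3365,.068,-18.5);print(arm.observe()["ft_torque"])
```

```text
t 4.3 pos [0.4283 0.3411 0.0685] phi 79.8 w 0.24 gf 19.9 F [  3.9  14.3 -11.8]
  shift [ 0.04 -0.19  0.02] tiltfix [0.08 0.03 0.  ] ('turn', -14.26)
[ 2.89787826 -1.01526509 -0.05032602]
```

Call:
carry_out --pt "0.1 0.0 0.1 0 0 0 0" --pt "0.1 0 0.1 0 0 0 0" --pt "0.1 0 0 0 0 0 0"

```text
clock: 4.65
position: [0.4284, 0.3413, 0.0684]
ee_rot: [0.284, 3.128, 0.001]
force: [1.5, 0.3, 4.6]
width: 0.236
gripper_force: 19.9
```

Run:
```python
from m import *
go(.4265,.3365,.068,-18.5);print(arm.observe()["ft_torque"])
```

```text
t 4.7 pos [0.4284 0.3413 0.0684] phi 79.6 w 0.236 gf 19.9 F [1.5 0.3 4.6]
  shift [ 0.04 -0.2   0.02] tiltfix [0.   0.01 0.  ] ('turn', -14.29)
[ 0.0933595  -0.12245783 -0.00606536]
```

Call:
carry_out --pt "0.1 0 0 0 0 0 0.5" --pt "0.1 0 0 0 0 0 1" --pt "0.1 0 0 0 0 0 1" --pt "0.1 0 0 0 0 0 1" --pt "0.1 0 0 0 0 0 1" --pt "0.1 0 0 0 0 0 1" --pt "0.1 0 0 0 0 0 1" --pt "0.1 0 0 0 0 0 0"

```text
clock: 5.45
position: [0.4278, 0.3402, 0.0684]
ee_rot: [-1.274, -2.872, 0.001]
force: [-0.3, -3.1, 7.2]
width: 0.24
gripper_force: 20.0
```

Run:
```python
from m import *
go(.4265,.3413,.068,-18.5);print(arm.observe()["ft_torque"])
```

```text
t 5.5 pos [0.4278 0.3402 0.0684] phi 42.1 w 0.24 gf 20.0 F [-0.3 -3.1  7.2]
  shift [ 0.07 -0.01  0.01] tiltfix [-0.01  0.    0.  ] ('turn', 10.58)
[-0.64512014  0.26423029 -0.16749149]
```

Call:
carry_out --pt "0.1 0 0 0 0 0 1" --pt "0.1 0 0 0 0 0 1" --pt "0.1 0 0 0 0 0 1" --pt "0.1 0 0 0 0 0 1" --pt "0.1 0 0 0 0 0 1" --pt "0.1 0 0 0 0 0 1" --pt "0.1 0 0 0 0 0 1" --pt "0.1 0 0 0 0 0 1"

```text
clock: 6.25
position: [0.4264, 0.3404, 0.0678]
ee_rot: [-2.291, -2.149, 0.004]
force: [-4.0, -1.3, 4.6]
width: 0.239
gripper_force: 19.8
```

Call:
carry_out --pt "0.1 0 0 0 0 0 1" --pt "0.1 0 0 0 0 0 1" --pt "0.1 0 0 0 0 0 0.58" --pt "0.1 0 0 0 0 0 0" --pt "0.1 0 0 0 0 0 0"

```text
clock: 6.75
position: [0.4262, 0.3407, 0.0678]
ee_rot: [-2.544, -1.841, 0.005]
force: [-4.8, -0.4, 5.7]
width: 0.234
gripper_force: 20.0
```

Run:
```python
from m import *
go(.4265,.3413,.068,-18.5);print(arm.observe()["ft_torque"])
```

```text
t 6.8 pos [0.4262 0.3407 0.0678] phi -18.2 w 0.234 gf 20.0 F [-4.8 -0.4  5.7]
  shift [ 0.03  0.01 -0.01] tiltfix [-0.03  0.02  0.  ] ('turn', 0.05)
[-0.20812605  1.10259346 -0.10691858]
```

Call:
carry_out --pt "1 0 0 0 0 0 0" --pt "1 0 0 0 0 0 0" --pt "1 0 0 0 0 0 0" --pt "1 0 0 0 0 0 0" --pt "1 0 0 -0.5 0 0 0" --pt "1 0 0 -0.8 0 0 0" --pt "1 0 0 -1 0 0 0" --pt "1 0 0 -1 0 0 0"

```text
clock: 7.55
position: [0.428, 0.3408, 0.1521]
ee_rot: [2.545, 1.841, 0.0]
force: [0.1, 0.5, -0.3]
width: 0.888
gripper_force: 0.0
```

Call:
carry_out --pt "1 0 0 -1 0 0 0" --pt "1 0 0 -1 0 0 0" --pt "1 0 0 -1 0 0 0" --pt "1 0 0 0 0 0 0"

```text
clock: 7.95
position: [0.4297, 0.3418, 0.2295]
ee_rot: [-2.545, -1.84, -0.009]
force: [0.0, 0.8, -0.2]
width: 0.998
gripper_force: 0.0
```

Run:
```python
from m import *
go(.438,-.362,.22,21); go(.438,-.362,.22,-69)
```

```text
t 8.0 pos [0.4297 0.3418 0.2295] phi -18.3 w 0.998 gf 0.0 F [ 0.   0.8 -0.2]
  shift [-26.63   9.13   0.26] tiltfix [ 0.03 -0.05  0.  ] ('turn', -6.85)
t 8.0 pos [0.4297 0.3418 0.2295] phi -18.3 w 0.998 gf 0.0 F [ 0.   0.8 -0.2]
  shift [-26.63   9.13   0.26] tiltfix [ 0.03 -0.05  0.  ] ('turn', 8.86)
```

Call:
carry_out --pt "1 0 0 0 0 0 -1" --pt "1 0 0 0 0 0 -1" --pt "1 0 0 0 0 0 -1" --pt "1 0 0 0 0 0 -1" --pt "1 0 0 0 0 0 -1" --pt "1 0 0 0 0 0 -1" --pt "1 0 0 0 0 0 -0.85" --pt "1 0 0 0 0 0 0"

```text
clock: 8.75
position: [0.4279, 0.3406, 0.2256]
ee_rot: [-1.778, -2.59, 0.0]
force: [-0.5, -0.3, 0.0]
width: 0.999
gripper_force: 0.0
```

Run:
```python
from m import *
go(.438,-.362,.22,21); print(arm.observe()["joints"].round(2))
```

```text
t 8.8 pos [0.4279 0.3406 0.2256] phi 21.1 w 0.999 gf 0.0 F [-0.5 -0.3  0. ]
  shift [-26.37  -9.73   0.23] tiltfix [-0.  0.  0.] ('turn', 0.01)
[-1.15  0.32  0.5   1.8  -0.17  1.06 -0.22]
```

Call:
carry_out --pt "1 -0.4 -0.15 0 0 0 0" --pt "1 -0.8 -0.3 0 0 0 0" --pt "1 -1 -0.37 0 0 0 0" --pt "1 -1 -0.37 0 0 0 0" --pt "1 -1 -0.37 0 0 0 0" --pt "1 -1 -0.37 0 0 0 0" --pt "1 -1 -0.37 0 0 0 0" --pt "1 -1 -0.37 0 0 0 0"

```text
clock: 9.55
position: [0.4295, 0.146, 0.2254]
ee_rot: [-1.783, -2.586, 0.0]
force: [0.4, 0.2, 0.5]
width: 0.998
gripper_force: 0.0
```

Call:
carry_out --pt "1 -1 -0.37 0 0 0 0" --pt "1 -1 -0.37 0 0 0 0" --pt "1 -1 -0.37 0 0 0 0" --pt "1 -1 -0.37 0 0 0 0" --pt "1 -1 -0.37 0 0 0 0" --pt "1 -1 -0.37 0 0 0 0" --pt "1 -1 -0.37 0 0 0 0" --pt "1 -1 -0.37 0 0 0 0"

```text
clock: 10.35
position: [0.4313, -0.0666, 0.2254]
ee_rot: [-1.782, -2.586, -0.001]
force: [1.1, -1.2, 0.2]
width: 0.999
gripper_force: 0.0
```

Call:
carry_out --pt "1 -1 -0.37 0 0 0 0" --pt "1 -1 -0.37 0 0 0 0" --pt "1 -1 -0.37 0 0 0 0" --pt "1 -1 -0.37 0 0 0 0" --pt "1 -1 -0.37 0 0 0 0" --pt "1 -1 -0.37 0 0 0 0" --pt "1 -0.6 -0.2 0 0 0 0" --pt "1 0 0 0 0 0 0"

```text
clock: 11.15
position: [0.4334, -0.2431, 0.2256]
ee_rot: [1.787, 2.583, -0.001]
force: [-0.1, 0.5, 0.2]
width: 1.001
gripper_force: 0.0
```

Run:
```python
from m import *
go(.438,-.362,.132,21)
for n in("top","side"):
    i=arm.get_image(n);D=deep(i);z=D[...,2];px=i["pixels"]
    ins=(abs(D[...,0]-.426)<.045)&(abs(D[...,1]-.336)<.045)
    mk=ins&(z>.0945); P=D[mk][:,:2]; e,V=np.linalg.eigh(np.cov(P.T)); print("bar",len(P),P.mean(0),np.sqrt(e*12),np.degrees(np.arctan2(*V[::-1,1])))
    w=ins&(z>.08)&(px.min(-1)>150);print("ptr",D[w].mean(0),w.sum())
    u,v=proj(i,[.426,.337,.05])[0].round().astype(int)
    c=px[v-28:v+29,u-38:u+38,::-1] ; cv2.imwrite(f"pics/d_{n}.png",cv2.resize(c,(400,300),interpolation=cv2.INTER_CUBIC))
    m=(z>0.045)&(z<0.055)&(abs(D[...,0]-.43)<.15)&(abs(D[...,1]-.34)<.1)
    for mk in comps(m,200): print("  meter top",rect(i,mk,.05))
cv2.imwrite("pics/d1.png",np.hstack([cv2.imread("pics/d_top.png"),cv2.imread("pics/d_side.png")]))
```

```text
t 11.2 pos [ 0.4334 -0.2431  0.2256] phi 20.6 w 1.001 gf 0.0 F [-0.1  0.5  0.2]
  shift [-4.51 -1.5   3.75] tiltfix [-0.    0.01  0.  ] ('turn', -0.06)
bar 135 [0.42706722 0.33731076] [0.02129009 0.0597582 ] 70.62984604755647
ptr [0.43209886 0.35475815 0.09799246] 19
  meter top (array([427.3, 336.4]), array([150.4, 127.8]), 11.4)
bar 0 [nan nan] [nan nan] nan
ptr [nan nan nan] 0
  avg = a.mean(axis, **keepdims_kw)
  ret = um.true_divide(
<stdin>:6: RuntimeWarning: Degrees of freedom <= 0 for slice
  c *= np.true_divide(1, fact)
  c *= np.true_divide(1, fact)
<stdin>:6: RuntimeWarning: Mean of empty slice.
<stdin>:7: RuntimeWarning: Mean of empty slice.
```

View pics/d1.png

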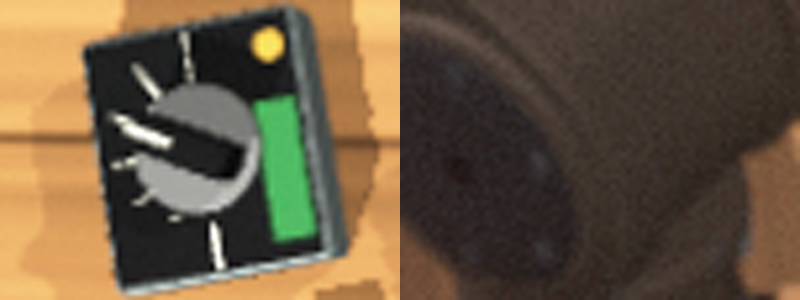

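Dial pointer is at mark 4 (pointer tip about (120,120) of the crop, angle 70.6° vs 71.4° expected). Now to the probe.

Call:
carry_out --pt "1 -0.8 -0.25 0 0 0 0" --pt "1 -1 -0.33 0 0 0 0" --pt "1 -1 -0.33 0 0 0 0" --pt "1 -0.9 -0.33 0 0 0 0" --pt "1 -0.76 -0.24 0 0 0 0" --pt "1 0 0 0 0 0 0" --pt "1 0 0 0 0 0 0"

```text
clock: 11.95
position: [0.4408, -0.3562, 0.2252]
ee_rot: [-1.779, -2.588, -0.001]
force: [0.5, 0.5, 0.2]
width: 1.002
gripper_force: 0.0
```

Run:
```python
from m import *
go(.438,-.361,.132,21)
```

```text
t 11.9 pos [ 0.4408 -0.3562  0.2252] phi 21.0 w 1.002 gf 0.0 F [0.5 0.5 0.2]
  shift [-0.14 -0.17  3.73] tiltfix [-0.   -0.01  0.  ] ('turn', 0.0)
```

Call:
carry_out --pt "1 -0.14 -0.17 0.3 0 0 0" --pt "1 0 0 0.8 0 0 0" --pt "1 0 0 0.8 0 0 0" --pt "1 0 0 0.8 0 0 0" --pt "1 0 0 0.6 0 0 0" --pt "1 0 0 0.43 0 0 0" --pt "0.5 0 0 0 0 0 0" --pt "0.5 0 0 0 0 0 0"

```text
clock: 12.75
position: [0.4385, -0.3621, 0.1325]
ee_rot: [1.779, 2.589, -0.0]
force: [-0.0, 0.6, 0.7]
width: 0.875
gripper_force: 0.0
```

Call:
carry_out --pt "0.35 0 0 0 0 0 0" --pt "0.35 0 0 0 0 0 0" --pt "0.35 0 0 0 0 0 0" --pt "0.35 0 0 0 0 0 0" --pt "0.1 0 0 0 0 0 0" --pt "0.1 0 0 0 0 0 0" --pt "0.1 0 0 0 0 0 0" --pt "0.1 0 0 0 0 0 0" --squeeze 20

```text
clock: 13.55
position: [0.4384, -0.362, 0.1322]
ee_rot: [1.779, 2.589, 0.0]
force: [0.7, -0.6, -0.6]
width: 0.285
gripper_force: 20.0
```

Call:
carry_out --pt "0.1 0 0 0 0 0 0" --pt "0.1 0 0 0 0 0 0" --pt "0.1 0 0 0 0 0 0" --squeeze 40

```text
clock: 13.85
position: [0.4385, -0.362, 0.1322]
ee_rot: [1.779, 2.589, 0.0]
force: [1.8, -0.4, -0.6]
width: 0.283
gripper_force: 40.0
```

Run:
```python
from m import *
go(.438,-.361,.132,21)
```

```text
t 13.8 pos [ 0.4385 -0.362   0.1322] phi 21.0 w 0.283 gf 40.0 F [ 1.8 -0.4 -0.6]
  shift [ 0.04 -0.    0.01] tiltfix [0. 0. 0.] ('turn', 0.0)
```

Call:
carry_out --pt "0.1 0 0 -0.3 0 0 0" --pt "0.1 0 0 -0.6 0 0 0" --pt "0.1 0 0 -0.8 0 0 0" --pt "0.1 0 0 -0.8 0 0 0" --pt "0.1 0 0 -0.8 0 0 0" --pt "0.1 0 0 -0.8 0 0 0" --pt "0.1 0 0 -0.6 0 0 0" --pt "0.1 0 0 0 0 0 0"

```text
clock: 14.65
position: [0.4388, -0.3632, 0.2526]
ee_rot: [1.777, 2.585, 0.0]
force: [0.0, -0.4, -2.2]
width: 0.282
gripper_force: 40.0
```

Run:
```python
from m import *
go(.487,.300,.25,21)
i=arm.get_image("side");cv2.imwrite("pics/s2.png",i["pixels"][:,:,::-1]);print(proj(i,[[.438,-.362,.14],[.438,-.362,.225],[.438,-.362,.255]]))
```

```text
t 14.7 pos [ 0.4388 -0.3632  0.2526] phi 21.0 w 0.282 gf 40.0 F [ 0.  -0.4 -2.2]
  shift [24.08 11.3   0.05] tiltfix [0.03 0.03 0.  ] ('turn', -0.0)
[[240.03849777 332.04874981]
 [239.00331504 312.27228019]
 [238.60195602 304.54455861]]
```

View pics/s2.png

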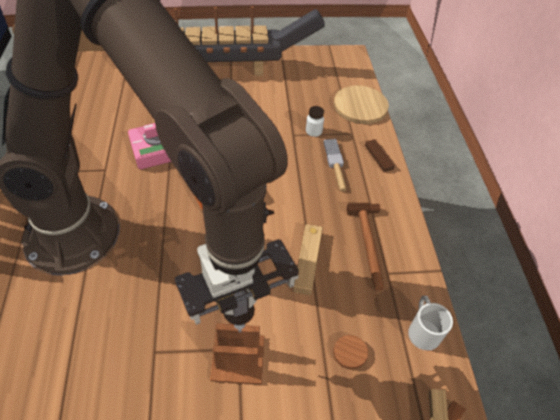

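The probe hangs in the gripper: flange at about (238,311), pin towards (240,330). Moving to the meter.

Call:
carry_out --pt "0.1 0.4 0.19 0 0 0 0" --pt "0.1 0.8 0.38 0 0 0 0" --pt "0.1 0.96 0.45 0 0 0 0" --pt "0.1 0.96 0.45 0 0 0 0" --pt "0.1 0.96 0.45 0 0 0 0" --pt "0.1 0.96 0.45 0 0 0 0" --pt "0.1 0.96 0.45 0 0 0 0" --pt "0.1 0.96 0.45 0 0 0 0"

```text
clock: 15.5
position: [0.4514, -0.1681, 0.2488]
ee_rot: [-1.777, -2.588, 0.001]
force: [1.1, -0.7, -1.8]
width: 0.279
gripper_force: 40.0
```

Call:
carry_out --pt "0.1 0.96 0.45 0 0 0 0" --pt "0.1 0.96 0.45 0 0 0 0" --pt "0.1 0.96 0.45 0 0 0 0" --pt "0.1 0.96 0.45 0 0 0 0" --pt "0.1 0.96 0.45 0 0 0 0" --pt "0.1 0.96 0.45 0 0 0 0" --pt "0.1 0.96 0.45 0 0 0 0" --pt "0.1 0.96 0.45 0 0 0 0"

```text
clock: 16.3
position: [0.4661, 0.0429, 0.2489]
ee_rot: [-1.777, -2.589, 0.002]
force: [0.7, 1.0, -1.2]
width: 0.283
gripper_force: 40.0
```

Call:
carry_out --pt "0.1 0.96 0.45 0 0 0 0" --pt "0.1 0.96 0.45 0 0 0 0" --pt "0.1 0.96 0.45 0 0 0 0" --pt "0.1 0.96 0.45 0 0 0 0" --pt "0.1 0.96 0.45 0 0 0 0" --pt "0.1 0.7 0.33 0 0 0 0" --pt "0.1 0.4 0.19 0 0 0 0" --pt "0.1 0 0 0 0 0 0"

```text
clock: 17.1
position: [0.4786, 0.205, 0.2492]
ee_rot: [-1.776, -2.591, 0.001]
force: [-0.8, -0.2, -2.0]
width: 0.28
gripper_force: 40.0
```

Run:
```python
from m import *
go(.487,.300,.20,21)
```

```text
t 17.1 pos [0.4786 0.205  0.2492] phi 21.1 w 0.28 gf 40.0 F [-0.8 -0.2 -2. ]
  shift [3.42 1.69 1.96] tiltfix [-0.01  0.    0.  ] ('turn', 0.03)
```

Call:
carry_out --pt "0.1 0.8 0.4 0 0 0 0" --pt "0.1 0.8 0.4 0 0 0 0" --pt "0.1 0.8 0.4 0 0 0 0" --pt "0.1 0.6 0.3 0.5 0 0 0" --pt "0.1 0.4 0.2 0.7 0 0 0" --pt "0.1 0 0 0.7 0 0 0" --pt "0.1 0 0 0.4 0 0 0" --pt "0.1 0 0 0 0 0 0"

```text
clock: 17.9
position: [0.4873, 0.2979, 0.1903]
ee_rot: [-1.779, -2.589, 0.005]
force: [-0.3, 0.5, -1.6]
width: 0.281
gripper_force: 40.0
```

Run:
```python
from m import *
go(.487,.300,.165,21)
p=arm.observe()["position"]
L=[]
for n in("top","side"):
    i=arm.get_image(n);D=deep(i)
    P=proj(i,[p-[0,0,.107],p-[0,0,.077],p-[0,0,.022],[.487,.3,.053]]);print(n,P.round(1).tolist())
    u,v=P[3].round().astype(int);print(u,v)
    c=i["pixels"][v-60:v+30,u-60:u+60,::-1];L.append(cv2.resize(c,(400,300),interpolation=cv2.INTER_CUBIC))
cv2.imwrite("pics/c1.png",np.hstack(L))
```

```text
t 17.9 pos [0.4873 0.2979 0.1903] phi 21.0 w 0.281 gf 40.0 F [-0.3  0.5 -1.6]
  shift [0.09 0.02 1.01] tiltfix [-0.03  0.01  0.  ] ('turn', 0.0)
top [[182.8, 213.9], [179.8, 212.8], [173.9, 210.8], [184.9, 214.9]]
185 215
side [[250.7, 126.7], [250.7, 118.8], [250.6, 103.7], [250.6, 133.9]]
251 134
```

View pics/c1.png

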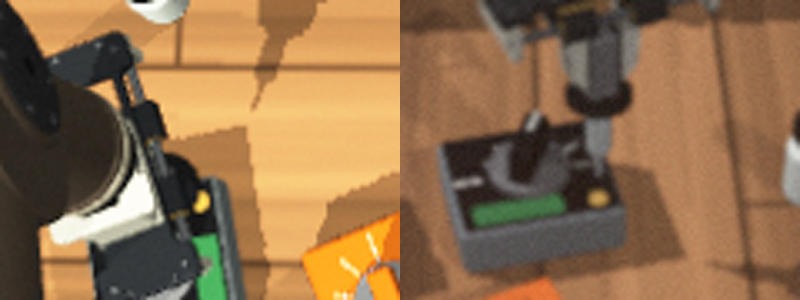

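Side crop: pin tip at (250.7,126.5), matching the predicted (250.7,126.7), above the stud at (250.4,133.4). Pressing.

Call:
carry_out --pt "0.1 0.09 0.04 0.3 0 0 0" --pt "0.1 0 0 0.4 0 0 0" --pt "0.1 0 0 0.3 0 0 0" --pt "0.1 0 0 0.2 0 0 0" --pt "0.1 0 0 0.15 0 0 0" --pt "0.1 0 0 0.15 0 0 0" --pt "0.1 0 0 0 0 0 0" --pt "0.1 0 0 0 0 0 0"

```text
clock: 18.8
position: [0.4883, 0.3007, 0.1549]
ee_rot: [-1.779, -2.589, 0.0]
force: [-1.1, -1.1, 0.2]
width: 0.283
gripper_force: 40.0
```

Run:
```python
from m import *
go(.487,.300,.153,21)
```

```text
t 18.8 pos [0.4883 0.3007 0.1549] phi 21.0 w 0.283 gf 40.0 F [-1.1 -1.1  0.2]
  shift [-0.01 -0.06  0.08] tiltfix [-0. -0.  0.] ('turn', 0.0)
```

Call:
carry_out --pt "0.1 0 0 0.08 0 0 0" --pt "0.1 0 0 0 0 0 0" --pt "0.1 0 0 0 0 0 0" --pt "0.1 0 0 0 0 0 0" --pt "0.1 0 0 0 0 0 0" --pt "0.1 0 0 0 0 0 0" --pt "0.1 0 0 0 0 0 0" --pt "0.1 0 0 0 0 0 0"

```text
clock: 19.6
position: [0.4885, 0.3009, 0.1528]
ee_rot: [1.779, 2.589, 0.0]
force: [-0.6, -1.1, 1.2]
width: 0.281
gripper_force: 40.0
```

Call:
carry_out --pt "0.1 0 0 0 0 0 0" --pt "0.1 0 0 0 0 0 0" --pt "0.1 0 0 0 0 0 0" --pt "0.1 0 0 0 0 0 0" --pt "0.1 0 0 0 0 0 0" --pt "0.1 0 0 0 0 0 0" --pt "0.1 0 0 0 0 0 0" --pt "0.1 0 0 0 0 0 0"

```text
clock: 20.4
position: [0.4885, 0.3008, 0.1528]
ee_rot: [1.779, 2.589, 0.0]
force: [0.5, 1.2, 1.0]
width: 0.279
gripper_force: 40.0
```

Call:
carry_out --pt "0.1 0 0 0 0 0 0" --pt "0.1 0 0 0 0 0 0" --pt "0.1 0 0 0 0 0 0" --pt "0.1 0 0 0 0 0 0" --pt "0.1 0 0 0 0 0 0" --pt "0.1 0 0 0 0 0 0" --pt "0.1 0 0 0 0 0 0" --pt "0.1 0 0 0 0 0 0"

```text
clock: 21.2
position: [0.4884, 0.3008, 0.1527]
ee_rot: [1.779, 2.589, 0.0]
force: [0.5, 0.8, 1.2]
width: 0.279
gripper_force: 40.0
```

Run:
```python
from m import *
go(.487,.300,.153,21)
p=arm.observe()["position"];i=arm.get_image("side")
P=proj(i,[p-[0,0,.107],p-[0,0,.077],p-[0,0,.022],[.487,.3,.053]]);print(P.round(1).tolist())
cv2.imwrite("pics/c2.png",cv2.resize(i["pixels"][90:165,200:300,::-1],(640,480),interpolation=cv2.INTER_CUBIC))
```

```text
t 21.2 pos [0.4884 0.3008 0.1527] phi 21.0 w 0.279 gf 40.0 F [0.5 0.8 1.2]
  shift [-0.01 -0.06 -0.01] tiltfix [0. 0. 0.] ('turn', 0.0)
[[251.1, 135.6], [251.1, 128.0], [251.0, 113.4], [250.6, 133.9]]
```

View pics/c2.png

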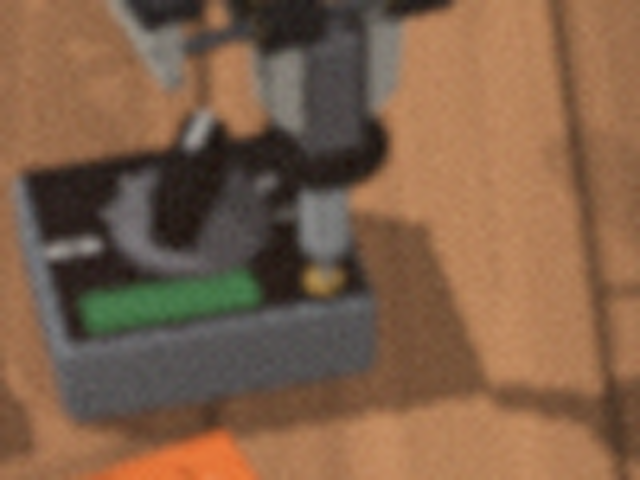

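The pin stands on the brass stud at crop (325,275), force rose about 2.7 N for over 2 s. Lift, then remeasure the timber studs.

Call:
carry_out --pt "0.1 0 0 -0.3 0 0 0" --pt "0.1 0 0 -0.6 0 0 0" --pt "0.1 0 0 -0.8 0 0 0" --pt "0.1 0 0 -0.8 0 0 0" --pt "0.1 0 0 -0.5 0 0 0" --pt "0.1 0 0 0 0 0 0"

```text
clock: 21.85
position: [0.489, 0.3012, 0.2293]
ee_rot: [1.779, 2.589, 0.004]
force: [-0.6, -1.0, -1.7]
width: 0.28
gripper_force: 40.0
```

```bash
cat > look.py <<'E'
from m import *
def look():
  for n in("top","side"):
    i=arm.get_image(n);D=deep(i);z=D[...,2]
    h=cv2.cvtColor(i["pixels"],cv2.COLOR_RGB2HSV)
    m=(z>0.022)&(z<0.0375)&(D[...,0]>.35)&(D[...,0]<.72)&(abs(D[...,1]+.1)<.2)
    for mk in comps(m,100):
        c,wh,a=rect(i,mk,.03); th=np.radians(a if wh[0]>wh[1] else a+90); L=max(wh); k=75 if L>172 else 55
        o=[]
        for s in(1,-1):
            X=np.array([c[0]+s*k*np.cos(th),c[1]+s*k*np.sin(th),33])/1000; u,v=proj(i,X)[0].round().astype(int)
            o.append((X.round(4)[:2].tolist(),round(float(h[v-1:v+2,u-1:u+2,1].mean()))))
        print(n,"timber",mk.sum(),c,wh,round(float(np.degrees(th)),1),"ends(sat)",o)
        b=cv2.dilate(mk.astype(np.uint8),np.ones((3,3)))>0
        sat=np.median(h[mk][:,1]);bm=b&(h[...,1]>sat+22)&(h[...,0]>=19)
        for q in comps(bm,5):
            v,u=np.nonzero(q);print("    brass",len(u),plane(i,u.mean(),v.mean(),.033).round(4)[:2])
E
python3 -c "
from look import *
look(); go(.63,-.046,.25,21)"
```

```text
top timber 903 [ 610.2 -119.2] [189.9  46.6] 74.9 ends(sat) [([0.6297, -0.0468], 172), ([0.5907, -0.1916], 110)]
    brass 24 [ 0.6316 -0.0462]
top timber 716 [ 462.7 -109. ] [150.1  45.7] 80.3 ends(sat) [([0.472, -0.0548], 132), ([0.4534, -0.1632], 162)]
    brass 20 [ 0.4531 -0.1616]
side timber 191 [420.3  63.5] [149.7  17.7] 22.5 ends(sat) [([0.4711, 0.0845], 192), ([0.3695, 0.0425], 192)]
side timber 1211 [ 610.5 -117.9] [194.8  45. ] 74.9 ends(sat) [([0.63, -0.0455], 147), ([0.591, -0.1903], 112)]
    brass 6 [ 0.6312 -0.0451]
side timber 954 [ 460.8 -109.8] [152.8  45.6] 79.0 ends(sat) [([0.4713, -0.0558], 116), ([0.4503, -0.1638], 141)]
    brass 20 [ 0.4498 -0.16  ]
t 21.9 pos [0.4879 0.3008 0.2273] phi 21.0 w 0.28 gf 40.0 F [ 0.7 -0.3 -3.3]
  shift [-14.99   0.32  -0.91] tiltfix [-0.01 -0.    0.  ] ('turn', 0.01)
```

Call:
carry_out --pt "0.1 -0.5 0 0 0 0 0" --pt "0.1 -0.9 0.02 0 0 0 0" --pt "0.1 -1 0.03 0 0 0 0" --pt "0.1 -1 0.03 0 0 0 0" --pt "0.1 -1 0.03 0 0 0 0" --pt "0.1 -1 0.03 0 0 0 0" --pt "0.1 -1 0.03 0 0 0 0" --pt "0.1 -1 0.03 0 0 0 0"

```text
clock: 22.75
position: [0.5593, 0.1276, 0.2268]
ee_rot: [-1.78, -2.588, 0.002]
force: [0.0, 0.2, -1.4]
width: 0.282
gripper_force: 40.0
```

Call:
carry_out --pt "0.1 -1 0.03 0 0 0 0" --pt "0.1 -1 0.03 0 0 0 0" --pt "0.1 -1 0.03 0 0 0 0" --pt "0.1 -1 0.03 0 0 0 0" --pt "0.1 -1 0.03 0 0 0 0" --pt "0.1 -0.8 0 0 0 0 0" --pt "0.1 -0.5 0 0 0 0 0" --pt "0.1 -0.3 0 0 0 0 0"

```text
clock: 23.55
position: [0.6218, -0.0246, 0.2271]
ee_rot: [-1.781, -2.587, 0.002]
force: [-0.3, -0.6, -2.2]
width: 0.281
gripper_force: 40.0
```

Call:
carry_out --pt "0.1 0 0 0 0 0 0" --pt "0.1 0 0 0 0 0 0"

```text
clock: 23.75
position: [0.6218, -0.0218, 0.2274]
ee_rot: [-1.777, -2.589, -0.0]
force: [0.1, -0.6, -2.0]
width: 0.281
gripper_force: 40.0
```

```bash
python3 -c "
from look import *
look(); go(.6307,-.0457,.132,21)
p=arm.observe()['position'];i=arm.get_image('side')
print(proj(i,[p-[0,0,.107],p-[0,0,.022],[.6307,-.0457,.033]]).round(1).tolist())
u,v=proj(i,[.6307,-.0457,.033])[0].astype(int);print(u,v)
cv2.imwrite('pics/c3.png',cv2.resize(i['pixels'][v-60:v+30,u-60:u+60,::-1],(640,480),interpolation=cv2.INTER_CUBIC))"
```

```text
top timber 498 [ 602.3 -148.7] [128.7  46.4] 74.9 ends(sat) [([0.6166, -0.0956], 37), ([0.588, -0.2018], 102)]
top timber 715 [ 462.5 -108.9] [150.3  45.4] 80.7 ends(sat) [([0.4714, -0.0546], 116), ([0.4536, -0.1632], 170)]
    brass 19 [ 0.4528 -0.161 ]
side timber 196 [421.2  62.5] [148.3  22.1] 20.6 ends(sat) [([0.4727, 0.0819], 191), ([0.3697, 0.0431], 193)]
side timber 1211 [ 610.3 -118.6] [196.2  45. ] 74.9 ends(sat) [([0.6298, -0.0462], 143), ([0.5908, -0.191], 110)]
    brass 16 [ 0.631  -0.0445]
side timber 952 [ 460.7 -109.7] [152.5  45.3] 78.9 ends(sat) [([0.4713, -0.0557], 115), ([0.4501, -0.1637], 142)]
    brass 5 [ 0.4518 -0.1621]
t 23.9 pos [ 0.6219 -0.0214  0.2276] phi 21.1 w 0.282 gf 40.0 F [-0.4 -0.1 -1.4]
  shift [-1.04 -0.02  3.82] tiltfix [-0.   -0.01  0.  ] ('turn', 0.02)
[[311.4, 201.5], [314.8, 178.1], [312.8, 230.7]]
312 230
```

View pics/c3.png

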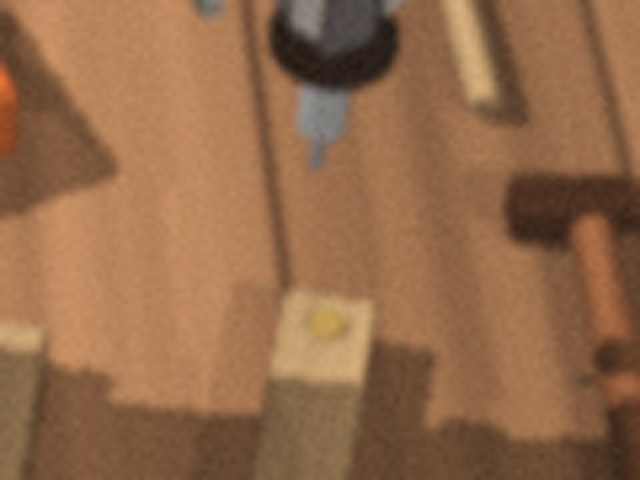

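Side crop: pin tip at (311.3,201.3) as predicted, stud_1 at (313.1,230.6), timber_1 unmoved. Pressing on it.

Call:
carry_out --pt "0.1 -0.6 0 0 0 0 0" --pt "0.1 -0.44 0 0.5 0 0 0" --pt "0.1 0 0 0.8 0 0 0" --pt "0.1 0 0 0.8 0 0 0" --pt "0.1 0 0 0.6 0 0 0" --pt "0.1 0 0 0.3 0 0 0" --pt "0.1 0 0 0 0 0 0" --pt "0.1 0 0 0 0 0 0"

```text
clock: 24.7
position: [0.6318, -0.0473, 0.1532]
ee_rot: [1.779, 2.589, 0.0]
force: [0.3, 0.8, -1.3]
width: 0.282
gripper_force: 40.0
```

```bash
python3 -c "
from look import *
go(.6307,-.0457,.133,21)"
```

```text
t 24.7 pos [ 0.6318 -0.0473  0.1532] phi 21.0 w 0.282 gf 40.0 F [ 0.3  0.8 -1.3]
  shift [ 0.08 -0.02  0.81] tiltfix [0.01 0.   0.  ] ('turn', 0.0)
```

Call:
carry_out --pt "0.1 0.06 0 0.3 0 0 0" --pt "0.1 0 0 0.2 0 0 0" --pt "0.1 0 0 0.15 0 0 0" --pt "0.1 0 0 0.16 0 0 0" --pt "0.1 0 0 0 0 0 0" --pt "0.1 0 0 0 0 0 0" --pt "0.1 0 0 0 0 0 0" --pt "0.1 0 0 0 0 0 0"

```text
clock: 25.5
position: [0.6309, -0.0455, 0.1327]
ee_rot: [1.779, 2.589, 0.0]
force: [0.6, 0.5, 1.7]
width: 0.282
gripper_force: 40.0
```

Call:
carry_out --pt "0.1 0 0 0 0 0 0" --pt "0.1 0 0 0 0 0 0" --pt "0.1 0 0 0 0 0 0" --pt "0.1 0 0 0 0 0 0" --pt "0.1 0 0 0 0 0 0" --pt "0.1 0 0 0 0 0 0" --pt "0.1 0 0 0 0 0 0" --pt "0.1 0 0 0 0 0 0"

```text
clock: 26.3
position: [0.6309, -0.0456, 0.1325]
ee_rot: [1.779, 2.589, 0.0]
force: [0.2, 1.9, 1.1]
width: 0.282
gripper_force: 40.0
```

Call:
carry_out --pt "0.1 0 0 0 0 0 0" --pt "0.1 0 0 0 0 0 0" --pt "0.1 0 0 0 0 0 0" --pt "0.1 0 0 0 0 0 0" --pt "0.1 0 0 0 0 0 0" --pt "0.1 0 0 0 0 0 0" --pt "0.1 0 0 0 0 0 0" --pt "0.1 0 0 0 0 0 0"

```text
clock: 27.1
position: [0.6309, -0.0456, 0.1325]
ee_rot: [1.779, 2.589, 0.0]
force: [0.4, 2.0, 0.8]
width: 0.283
gripper_force: 40.0
```

Call:
carry_out --pt "0.1 0 0 0 0 0 0" --pt "0.1 0 0 0 0 0 0" --pt "0.1 0 0 0 0 0 0" --pt "0.1 0 0 0 0 0 0"

```text
clock: 27.5
position: [0.6309, -0.0456, 0.1325]
ee_rot: [1.779, 2.589, 0.0]
force: [0.2, 1.3, 1.6]
width: 0.282
gripper_force: 40.0
```

```bash
python3 -c "
from look import *
go(.6307,-.0457,.133,21)
p=arm.observe()['position'];i=arm.get_image('side')
print(proj(i,[p-[0,0,.107],p-[0,0,.022],[.6307,-.0457,.033]]).round(1).tolist())
u,v=(312,230)
cv2.imwrite('pics/c4.png',cv2.resize(i['pixels'][v-60:v+30,u-60:u+60,::-1],(640,480),interpolation=cv2.INTER_CUBIC))"
```

```text
t 27.5 pos [ 0.6309 -0.0456  0.1325] phi 21.0 w 0.282 gf 40.0 F [0.2 1.3 1.6]
  shift [ 0.   -0.01 -0.02] tiltfix [ 0. -0.  0.] ('turn', 0.0)
[[312.6, 232.4], [315.9, 211.8], [312.8, 230.7]]
```

View pics/c4.png

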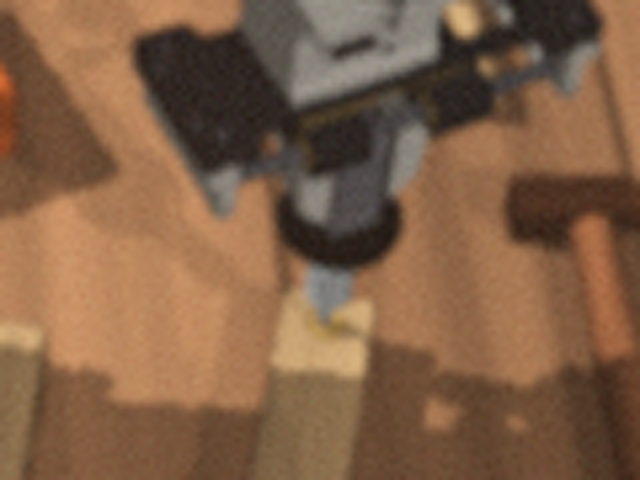

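Pin pressed on stud_1 (crop (326,320)) for over 2 s at about 3 N. Lift and look at timber_2.

Call:
carry_out --pt "0.1 0 0 -0.3 0 0 0" --pt "0.1 0 0 -0.6 0 0 0" --pt "0.1 0 0 -0.8 0 0 0" --pt "0.1 0 0 -0.8 0 0 0" --pt "0.1 0 0 -0.5 0 0 0" --pt "0.1 0 0 0 0 0 0" --pt "0.1 0 0 0 0 0 0"

```text
clock: 28.25
position: [0.6307, -0.0456, 0.2073]
ee_rot: [-1.779, -2.589, -0.0]
force: [-0.0, -0.5, -2.6]
width: 0.283
gripper_force: 40.0
```

```bash
python3 -c "
from look import *
look(); go(.452,-.1620,.21,21)"
```

```text
top timber 394 [ 598.9 -160.7] [103.9  46.7] 75.0 ends(sat) [([0.6131, -0.1076], 25), ([0.5847, -0.2138], 128)]
top timber 559 [ 461.  -120.7] [126.2  45.5] 79.8 ends(sat) [([0.4707, -0.0666], 81), ([0.4513, -0.1748], 101)]
    brass 19 [ 0.4528 -0.161 ]
side timber 193 [421.4  62.5] [148.4  19.8] 22.2 ends(sat) [([0.4723, 0.0833], 190), ([0.3705, 0.0417], 193)]
side timber 1210 [ 610.4 -118.3] [195.6  45. ] 74.9 ends(sat) [([0.6299, -0.0459], 144), ([0.5909, -0.1907], 110)]
    brass 19 [ 0.6311 -0.0447]
side timber 955 [ 460.8 -109.5] [152.1  45.4] 78.9 ends(sat) [([0.4714, -0.0555], 114), ([0.4502, -0.1635], 141)]
    brass 10 [ 0.4509 -0.1601]
t 28.4 pos [ 0.6302 -0.0454  0.2065] phi 21.0 w 0.282 gf 40.0 F [ 0.4 -0.4 -1.9]
  shift [-1.79 -8.33 -0.13] tiltfix [-0.02 -0.01  0.  ] ('turn', 0.0)
```

Call:
carry_out --pt "0.1 -0.1 -0.5 0 0 0 0" --pt "0.1 -0.21 -1 0 0 0 0" --pt "0.1 -0.21 -1 0 0 0 0" --pt "0.1 -0.21 -1 0 0 0 0" --pt "0.1 -0.21 -1 0 0 0 0" --pt "0.1 -0.21 -1 0 0 0 0" --pt "0.1 -0.21 -1 0 0 0 0" --pt "0.1 -0.21 -0.9 0 0 0 0"

```text
clock: 29.15
position: [0.4698, -0.1496, 0.2069]
ee_rot: [-1.779, -2.588, 0.001]
force: [-0.1, -0.4, -1.8]
width: 0.281
gripper_force: 40.0
```

Call:
carry_out --pt "0.1 -0.15 -0.6 0 0 0 0" --pt "0.1 -0.07 -0.33 0 0 0 0" --pt "0.1 0 0 0 0 0 0" --pt "0.1 0 0 0 0 0 0" --pt "0.1 0 0 0 0 0 0"

```text
clock: 29.65
position: [0.4534, -0.1614, 0.2074]
ee_rot: [1.777, 2.59, 0.0]
force: [0.8, 0.2, -2.6]
width: 0.279
gripper_force: 40.0
```

```bash
python3 -c "
from look import *
look(); go(.452,-.162,.133,21)
p=arm.observe()['position'];i=arm.get_image('side')
print(proj(i,[p-[0,0,.107],p-[0,0,.022],[.452,-.162,.033]]).round(1).tolist())"
```

```text
top timber 719 [ 611.8 -114. ] [179.1  46.2] 74.9 ends(sat) [([0.6313, -0.0416], 148), ([0.5923, -0.1864], 16)]
    brass 25 [ 0.6326 -0.0464]
top timber 566 [464.4 -96.1] [123.2  45.3] 80.4 ends(sat) [([0.4736, -0.0419], 100), ([0.4552, -0.1503], 130)]
side timber 1204 [ 610.5 -118. ] [195.1  45. ] 74.9 ends(sat) [([0.63, -0.0456], 142), ([0.591, -0.1904], 115)]
    brass 18 [ 0.6305 -0.0449]
side timber 686 [ 460.9 -109.6] [151.9  45.6] 79.0 ends(sat) [([0.4714, -0.0556], 89), ([0.4504, -0.1636], 142)]
    brass 12 [ 0.4504 -0.1595]
t 29.8 pos [ 0.4532 -0.1616  0.2073] phi 21.1 w 0.284 gf 40.0 F [-0.6  0.2 -2.2]
  shift [ 0.   -0.05  2.97] tiltfix [-0.  0.  0.] ('turn', 0.02)
[[244.4, 257.3], [243.8, 235.5], [244.3, 273.0]]
```

Call:
carry_out --pt "0.1 0 -0.04 0.4 0 0 0" --pt "0.1 0 0 0.8 0 0 0" --pt "0.1 0 0 0.7 0 0 0" --pt "0.1 0 0 0.4 0 0 0" --pt "0.1 0 0 0.2 0 0 0" --pt "0.1 0 0 0.2 0 0 0" --pt "0.1 0 0 0.15 0 0 0" --pt "0.1 0 0 0.12 0 0 0"

```text
clock: 30.6
position: [0.4518, -0.1626, 0.1333]
ee_rot: [1.779, 2.589, 0.0]
force: [-0.7, -0.1, 1.7]
width: 0.281
gripper_force: 40.0
```

Call:
carry_out --pt "0.1 0 0 0 0 0 0" --pt "0.1 0 0 0 0 0 0" --pt "0.1 0 0 0 0 0 0" --pt "0.1 0 0 0 0 0 0" --pt "0.1 0 0 0 0 0 0" --pt "0.1 0 0 0 0 0 0" --pt "0.1 0 0 0 0 0 0" --pt "0.1 0 0 0 0 0 0"

```text
clock: 31.4
position: [0.4517, -0.1625, 0.1333]
ee_rot: [1.779, 2.589, 0.0]
force: [-1.6, -0.1, 0.8]
width: 0.28
gripper_force: 40.0
```

Call:
carry_out --pt "0.1 0 0 0 0 0 0" --pt "0.1 0 0 0 0 0 0" --pt "0.1 0 0 0 0 0 0" --pt "0.1 0 0 0 0 0 0" --pt "0.1 0 0 0 0 0 0" --pt "0.1 0 0 0 0 0 0" --pt "0.1 0 0 0 0 0 0" --pt "0.1 0 0 0 0 0 0"

```text
clock: 32.2
position: [0.4517, -0.1625, 0.1332]
ee_rot: [1.779, 2.589, 0.0]
force: [-0.7, -0.5, 1.2]
width: 0.28
gripper_force: 40.0
```

Call:
carry_out --pt "0.1 0 0 0 0 0 0" --pt "0.1 0 0 0 0 0 0" --pt "0.1 0 0 0 0 0 0" --pt "0.1 0 0 0 0 0 0" --pt "0.1 0 0 0 0 0 0" --pt "0.1 0 0 0 0 0 0" --pt "0.1 0 0 0 0 0 0" --pt "0.1 0 0 0 0 0 0"

```text
clock: 33.0
position: [0.4516, -0.1625, 0.1332]
ee_rot: [1.779, 2.589, 0.0]
force: [-0.1, -0.2, 0.9]
width: 0.284
gripper_force: 40.0
```

```bash
python3 -c "
from look import *
go(.452,-.162,.133,21)
p=arm.observe()['position'];i=arm.get_image('side')
print(proj(i,[p-[0,0,.107],p-[0,0,.022],[.452,-.162,.033]]).round(1).tolist())
u,v=(244,272)
cv2.imwrite('pics/c5.png',cv2.resize(i['pixels'][v-60:v+30,u-60:u+60,::-1],(640,480),interpolation=cv2.INTER_CUBIC))"
```

```text
t 33.0 pos [ 0.4516 -0.1625  0.1332] phi 21.0 w 0.284 gf 40.0 F [-0.1 -0.2  0.9]
  shift [0.01 0.02 0.01] tiltfix [0. 0. 0.] ('turn', 0.0)
[[244.2, 274.6], [243.6, 255.0], [244.3, 273.0]]
```

View pics/c5.png

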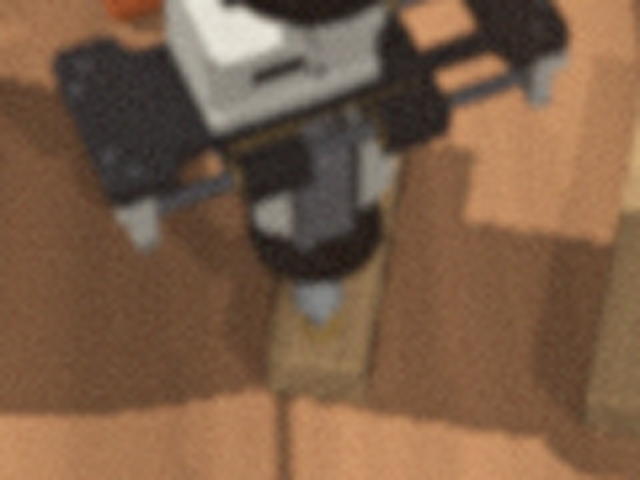

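The pin is on stud_2 (crop (320,325)), pressed for over 2 s. Returning to the stand.

Call:
carry_out --pt "0.1 0 0 -0.3 0 0 0" --pt "0.1 0 0 -0.6 0 0 0" --pt "0.1 0 0 -0.8 0 0 0" --pt "0.1 0 0 -0.8 0 0 0" --pt "0.1 0 0 -0.8 0 0 0" --pt "0.1 0 0 -0.8 0 0 0" --pt "0.1 0 0 -0.6 0 0 0" --pt "0.1 0 0 0 0 0 0"

```text
clock: 33.85
position: [0.4523, -0.1627, 0.2525]
ee_rot: [1.778, 2.588, 0.003]
force: [-0.3, 0.2, -2.0]
width: 0.283
gripper_force: 40.0
```

```bash
python3 -c "
from look import *
go(.4385,-.362,.25,21)"
```

```text
t 33.9 pos [ 0.4523 -0.1627  0.2525] phi 21.0 w 0.283 gf 40.0 F [-0.3  0.2 -2. ]
  shift [-7.25 -3.38  0.1 ] tiltfix [0.03 0.01 0.  ] ('turn', 0.0)
```

Call:
carry_out --pt "0.1 -0.5 -0.23 0 0 0 0" --pt "0.1 -0.9 -0.42 0 0 0 0" --pt "0.1 -0.95 -0.44 0 0 0 0" --pt "0.1 -0.95 -0.44 0 0 0 0" --pt "0.1 -0.95 -0.44 0 0 0 0" --pt "0.1 -0.95 -0.44 0 0 0 0" --pt "0.1 -0.95 -0.44 0 0 0 0" --pt "0.1 -0.7 -0.33 0 0 0 0"

```text
clock: 34.65
position: [0.4379, -0.352, 0.2496]
ee_rot: [-1.779, -2.587, 0.001]
force: [1.0, 0.1, -1.6]
width: 0.284
gripper_force: 40.0
```

Call:
carry_out --pt "0.1 -0.4 -0.2 0 0 0 0" --pt "0.1 0 0 0 0 0 0" --pt "0.1 0 0 0 0 0 0" --pt "0.1 0 0 0 0 0 0"

```text
clock: 35.05
position: [0.4382, -0.3605, 0.2504]
ee_rot: [-1.777, -2.59, -0.001]
force: [-0.2, 0.3, -0.8]
width: 0.28
gripper_force: 40.0
```

```bash
python3 -c "
from look import *
go(.4385,-.362,.132,21)
p=arm.observe()['position'];i=arm.get_image('side')
print(proj(i,[p-[0,0,.107],p-[0,0,.022],p-[0,0,.04]]).round(1).tolist())
cv2.imwrite('pics/c6.png',cv2.resize(i['pixels'][295:385,180:300,::-1],(640,480),interpolation=cv2.INTER_CUBIC))"
```

```text
t 35.0 pos [ 0.4382 -0.3605  0.2504] phi 21.1 w 0.28 gf 40.0 F [-0.2  0.3 -0.8]
  shift [-0.06 -0.01  4.74] tiltfix [ 0.   -0.01  0.  ] ('turn', 0.02)
[[240.1, 330.6], [239.0, 310.7], [239.3, 315.2]]
```

View pics/c6.png

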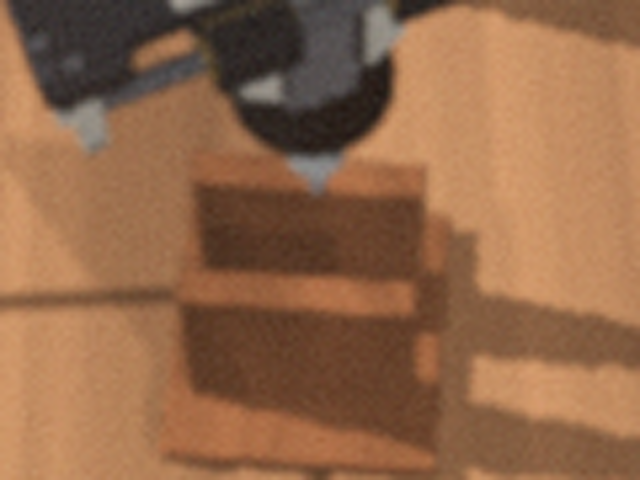

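Pin tip at (239.7,330.6), as predicted; the stand is unmoved. Lowering.

Call:
carry_out --pt "0.1 -0.06 0 0.4 0 0 0" --pt "0.1 0 0 0.7 0 0 0" --pt "0.1 0 0 0.7 0 0 0" --pt "0.1 0 0 0.7 0 0 0" --pt "0.1 0 0 0.7 0 0 0" --pt "0.1 0 0 0.6 0 0 0" --pt "0.1 0 0 0.4 0 0 0" --pt "0.1 0 0 0.3 0 0 0"

```text
clock: 35.9
position: [0.4382, -0.3629, 0.1372]
ee_rot: [-1.778, -2.589, -0.0]
force: [0.1, 0.2, -1.3]
width: 0.282
gripper_force: 40.0
```

Call:
carry_out --pt "0.1 0 0 0.15 0 0 0" --pt "0.1 0 0 0.07 0 0 0" --pt "0.1 0 0 0 0 0 0" --pt "0.1 0 0 0 0 0 0"

```text
clock: 36.3
position: [0.4385, -0.3636, 0.1332]
ee_rot: [1.778, 2.589, 0.0]
force: [-0.3, -0.1, -1.7]
width: 0.28
gripper_force: 40.0
```

```bash
python3 -c "
from look import *
go(.4385,-.362,.132,21)"
```

```text
t 36.3 pos [ 0.4385 -0.3636  0.1332] phi 21.0 w 0.28 gf 40.0 F [-0.3 -0.1 -1.7]
  shift [0.06 0.02 0.05] tiltfix [0.01 0.01 0.  ] ('turn', 0.0)
```

Just a little lower to seat, then release and lift.

Call:
carry_out --pt "0.1 0.05 0.02 0.04 0 0 0" --pt "0.1 0 0 0.02 0 0 0" --pt "0.1 0 0 0 0 0 0" --pt "0.3 0 0 0 0 0 0" --pt "0.35 0 0 0 0 0 0" --pt "0.5 0 0 0 0 0 0" --pt "1 0 0 0 0 0 0" --pt "1 0 0 0 0 0 0"

```text
clock: 37.1
position: [0.4383, -0.362, 0.1311]
ee_rot: [-1.779, -2.589, -0.0]
force: [0.7, 0.4, -0.9]
width: 0.56
gripper_force: 0.0
```

Call:
carry_out --pt "1 0 0 0 0 0 0" --pt "1 0 0 0 0 0 0" --pt "1 0 0 0 0 0 0" --pt "1 0 0 0 0 0 0" --pt "1 0 0 -0.4 0 0 0" --pt "1 0 0 -0.8 0 0 0" --pt "1 0 0 -1 0 0 0" --pt "1 0 0 -1 0 0 0"

```text
clock: 37.9
position: [0.4381, -0.3621, 0.2127]
ee_rot: [-1.779, -2.589, 0.0]
force: [-0.2, -0.3, -0.4]
width: 1.0
gripper_force: 0.0
```

Call:
carry_out --pt "1 0 0 -1 0 0 0" --pt "1 0 0 0 0 0 0"

```text
clock: 38.1
position: [0.4394, -0.3637, 0.2402]
ee_rot: [1.776, 2.584, 0.0]
force: [-0.0, -0.2, 0.1]
width: 1.001
gripper_force: 0.0
```

```bash
python3 -c "
from look import *
go(.427,.3405,.23,-18.5)"
```

```text
t 38.1 pos [ 0.4394 -0.3637  0.2402] phi 21.0 w 1.001 gf 0.0 F [-0.  -0.2  0.1]
  shift [26.48  9.63  0.32] tiltfix [0.03 0.05 0.  ] ('turn', 6.89)
```

Call:
carry_out --pt "1 0.4 0.15 0 0 0 0" --pt "1 0.8 0.29 0 0 0 0" --pt "1 1 0.364 0 0 0 0" --pt "1 1 0.364 0 0 0 0" --pt "1 1 0.364 0 0 0 0" --pt "1 1 0.364 0 0 0 0" --pt "1 1 0.364 0 0 0 0" --pt "1 1 0.364 0 0 0 0"

```text
clock: 38.9
position: [0.4339, -0.1683, 0.2354]
ee_rot: [-1.777, -2.588, 0.001]
force: [-0.1, 0.2, -0.3]
width: 1.0
gripper_force: 0.0
```

Call:
carry_out --pt "1 1 0.364 0 0 0 0" --pt "1 1 0.364 0 0 0 0" --pt "1 1 0.364 0 0 0 0" --pt "1 1 0.364 0 0 0 0" --pt "1 1 0.364 0 0 0 0" --pt "1 1 0.364 0 0 0 0" --pt "1 1 0.364 0 0 0 0" --pt "1 1 0.364 0 0 0 0"

```text
clock: 39.7
position: [0.4298, 0.0439, 0.2355]
ee_rot: [-1.777, -2.589, 0.002]
force: [-0.3, 0.4, -0.2]
width: 0.997
gripper_force: 0.0
```

Call:
carry_out --pt "1 1 0.364 0 0 0 0" --pt "1 1 0.364 0 0 0 0" --pt "1 1 0.364 0 0 0 0" --pt "1 1 0.364 0 0 0 0" --pt "1 1 0.364 0 0 0 0" --pt "1 1 0.364 0 0 0 0" --pt "1 1 0.364 0 0 0 0" --pt "1 1 0.364 0 0 0 0"

```text
clock: 40.5
position: [0.4259, 0.2562, 0.2354]
ee_rot: [-1.778, -2.589, 0.003]
force: [-0.1, -0.3, 0.2]
width: 1.001
gripper_force: 0.0
```

Call:
carry_out --pt "1 1 0.364 0 0 0 0" --pt "1 0.7 0.25 0 0 0 0" --pt "1 0 0 0 0 0 1" --pt "1 0 0 0 0 0 1" --pt "1 0 0 0 0 0 1" --pt "1 0 0 0 0 0 1" --pt "1 0 0 0 0 0 1" --pt "1 0 0 0 0 0 1"

```text
clock: 41.3
position: [0.4257, 0.3, 0.2356]
ee_rot: [2.469, 1.943, -0.002]
force: [-0.1, 0.0, -0.3]
width: 0.998
gripper_force: 0.0
```

Call:
carry_out --pt "1 0 0 0 0 0 1" --pt "1 0 0 0 0 0 0" --pt "1 0 0 0 0 0 0"

```text
clock: 41.6
position: [0.426, 0.3002, 0.2359]
ee_rot: [2.556, 1.826, -0.001]
force: [0.1, 0.4, 0.2]
width: 1.002
gripper_force: 0.0
```

```bash
python3 -c "
from look import *
go(.427,.3405,.068,-19.4)
for n in('top','side'):
    i=arm.get_image(n);D=deep(i);z=D[...,2]
    st=(D[...,0]>.36)&(D[...,0]<.52)&(D[...,1]<-.28)&(D[...,1]>-.44)
    for lo,hi,zz in((.115,.123,.118),(.165,.19,.178)):
        for mk in comps(st&(z>lo)&(z<hi),30): print(n,zz,mk.sum(),rect(i,mk,zz),D[mk].mean(0).round(4))
"
```

```text
t 41.6 pos [0.426  0.3002 0.2359] phi -18.9 w 1.002 gf 0.0 F [0.1 0.4 0.2]
  shift [ 1.54 -0.48  6.71] tiltfix [-0.    0.01  0.  ] ('turn', 0.09)
top 0.118 180 (array([ 438.2, -363.1]), array([56.3, 51.6]), 0.2) [ 0.4369 -0.3571  0.1185]
top 0.178 109 (array([ 437.8, -361.7]), array([27.1, 29.4]), 25.9) [ 0.4383 -0.3623  0.1769]
side 0.118 342 (array([ 435.6, -366. ]), array([56.4, 48.4]), 0.4) [ 0.4353 -0.3702  0.1183]
side 0.178 204 (array([ 436. , -365.1]), array([27.3, 30.1]), 22.3) [ 0.4362 -0.3643  0.1764]
```

The probe is back at its original position and height. Descending on the dial.

Call:
carry_out --pt "1 0.7 -0.2 0 0 0 0.1" --pt "1 0.6 -0.2 0.3 0 0 0" --pt "1 0.24 -0.08 0.8 0 0 0" --pt "1 0 0 1 0 0 0" --pt "1 0 0 1 0 0 0" --pt "1 0 0 0.9 0 0 0" --pt "1 0 0 0 0 0 0" --pt "1 0 0 0 0 0 0"

```text
clock: 42.5
position: [0.4278, 0.3413, 0.136]
ee_rot: [2.567, 1.811, -0.001]
force: [-0.3, 0.6, 0.2]
width: 1.005
gripper_force: 0.0
```

```bash
python3 -c "
from look import *
go(.427,.3405,.068,-19.4)"
```

```text
t 42.5 pos [0.4278 0.3413 0.136 ] phi -19.6 w 1.005 gf 0.0 F [-0.3  0.6  0.2]
  shift [-0.04 -0.02  2.72] tiltfix [-0.    0.01  0.  ] ('turn', -0.04)
```

Call:
carry_out --pt "1 -0.04 -0.02 0.6 0 0 0" --pt "1 0 0 0.7 0 0 0" --pt "1 0 0 0.6 0 0 0" --pt "1 0 0 0.5 0 0 0" --pt "1 0 0 0.3 0 0 0" --pt "0.3 0 0 0 0 0 0" --pt "0.3 0 0 0 0 0 0" --pt "0.3 0 0 0 0 0 0" --squeeze 20

```text
clock: 43.3
position: [0.4276, 0.3402, 0.0694]
ee_rot: [-2.568, -1.809, -0.002]
force: [-0.5, 0.8, 0.6]
width: 0.791
gripper_force: 0.0
```

Call:
carry_out --pt "0.3 0 0 0 0 0 0" --pt "0.3 0 0 0 0 0 0" --pt "0.3 0 0 0 0 0 0" --pt "0.1 0 0 0 0 0 0" --pt "0.1 0 0 0 0 0 0" --pt "0.1 0 0 0 0 0 0" --pt "0.1 0 0 0 0 0 0" --pt "0.1 0 0 0 0 0 0"

```text
clock: 44.1
position: [0.426, 0.3403, 0.0687]
ee_rot: [-2.566, -1.81, 0.002]
force: [-4.4, 1.0, 4.0]
width: 0.237
gripper_force: 19.9
```

```bash
python3 -c "
from look import *
go(.427,.3405,.068,-19.4)"
```

```text
t 44.1 pos [0.426  0.3403 0.0687] phi -19.6 w 0.237 gf 19.9 F [-4.4  1.   4. ]
  shift [0.02 0.03 0.03] tiltfix [-0.02  0.    0.  ] ('turn', -0.04)
```

Call:
carry_out --pt "0.1 0 0 0 0 0 -0.5" --pt "0.1 0 0 0 0 0 -1" --pt "0.1 0 0 0 0 0 -1" --pt "0.1 0 0 0 0 0 -1" --pt "0.1 0 0 0 0 0 -1" --pt "0.1 0 0 0 0 0 -1" --pt "0.1 0 0 0 0 0 -1" --pt "0.1 0 0 0 0 0 -1"

```text
clock: 44.9
position: [0.4271, 0.3404, 0.0687]
ee_rot: [-1.721, -2.628, -0.001]
force: [-1.4, 2.1, -0.8]
width: 0.238
gripper_force: 20.0
```

Call:
carry_out --pt "0.1 0 0 0 0 0 -1" --pt "0.1 0 0 0 0 0 -1" --pt "0.1 0 0 0 0 0 -1" --pt "0.1 0 0 0 0 0 -1" --pt "0.1 0 0 0 0 0 -1" --pt "0.1 0 0 0 0 0 -1" --pt "0.1 0 0 0 0 0 -1" --pt "0.1 0 0 0 0 0 0"

```text
clock: 45.7
position: [0.4277, 0.341, 0.0688]
ee_rot: [0.717, 3.058, 0.003]
force: [0.6, 4.9, -3.8]
width: 0.24
gripper_force: 20.0
```

```bash
python3 -c "
from look import *
go(.427,.3405,.068,101.4);print(arm.observe()['ft_torque'])"
```

```text
t 45.7 pos [0.4277 0.341  0.0688] phi 63.6 w 0.24 gf 20.0 F [ 0.6  4.9 -3.8]
  shift [ 0.01 -0.03  0.03] tiltfix [0.02 0.   0.  ] ('turn', -6.59)
[ 1.05400974 -0.1547747   0.06878791]
```

Call:
carry_out --pt "0.1 0 0 0 0 0 -1" --pt "0.1 0 0 0 0 0 -1" --pt "0.1 0 0 0 0 0 -1" --pt "0.1 0 0 0 0 0 -1" --pt "0.1 0 0 0 0 0 -1" --pt "0.1 0 0 0 0 0 -1" --pt "0.1 0 0 0 0 0 -0.6" --pt "0.1 0 0 0 0 0 0"

```text
clock: 46.5
position: [0.4278, 0.3418, 0.0687]
ee_rot: [-0.309, 3.125, 0.005]
force: [1.1, 7.2, -6.3]
width: 0.234
gripper_force: 20.0
```

```bash
python3 -c "
from look import *
go(.427,.3405,.068,101.4);print(arm.observe()['ft_torque'])"
```

```text
t 46.5 pos [0.4278 0.3418 0.0687] phi 101.3 w 0.234 gf 20.0 F [ 1.1  7.2 -6.3]
  shift [ 0.04 -0.05  0.03] tiltfix [0.03 0.02 0.  ] ('turn', -0.02)
[ 1.65180155 -0.23893571  0.03713595]
```

Release, lift clear, and check everything.

Call:
carry_out --pt "1 0 0 0 0 0 0" --pt "1 0 0 0 0 0 0" --pt "1 0 0 0 0 0 0" --pt "1 0 0 0 0 0 0" --pt "1 0 0 -0.4 0 0 0" --pt "1 0 0 -0.8 0 0 0" --pt "1 0 0 -1 0 0 0" --pt "1 0 0 -1 0 0 0"

```text
clock: 47.3
position: [0.427, 0.3397, 0.1502]
ee_rot: [0.307, -3.126, 0.0]
force: [0.3, 0.1, 1.0]
width: 0.883
gripper_force: 0.0
```

Call:
carry_out --pt "1 0 0 -1 0 0 0" --pt "1 0 0 -1 0 0 0" --pt "1 0.5 -0.5 -0.8 0 0 0" --pt "1 0.9 -0.9 0 0 0 0" --pt "1 0.9 -0.9 0 0 0 0" --pt "1 0.9 -0.9 0 0 0 0" --pt "1 0.9 -0.9 0 0 0 0" --pt "1 0.9 -0.9 0 0 0 0"

```text
clock: 48.1
position: [0.3281, 0.1918, 0.2194]
ee_rot: [-0.307, 3.126, 0.001]
force: [-0.4, 0.1, -0.2]
width: 0.998
gripper_force: 0.0
```

Call:
carry_out --pt "1 0 -0.9 0 0 0 0" --pt "1 0 -0.9 0 0 0 0" --pt "1 0 -0.5 0 0 0 0" --pt "1 0 0 0 0 0 0" --pt "1 0 0 0 0 0 0"

```text
clock: 48.6
position: [0.3401, 0.1369, 0.2192]
ee_rot: [-0.307, 3.126, 0.001]
force: [0.4, 0.3, -0.1]
width: 0.999
gripper_force: 0.0
```

Run:
```python
from look import *
go(.427,.3405,.2);look()
i=arm.get_image("top");D=deep(i);z=D[...,2]
mk=(abs(D[...,0]-.426)<.045)&(abs(D[...,1]-.336)<.045)&(z>.0945)&(z<.105); P=D[mk][:,:2]
if len(P)>5: e,V=np.linalg.eigh(np.cov(P.T)); print("bar",len(P),np.sqrt(e*12),np.degrees(np.arctan2(*V[::-1,1])))
j=i["pixels"][:,:,::-1]; a=cv2.resize(j[205:265,135:215],(400,300),interpolation=cv2.INTER_CUBIC); b=cv2.resize(j[60:360,40:440],(400,300))
cv2.imwrite("pics/f.png",np.hstack([a,b]))
```

```text
t 48.6 pos [0.3401 0.1369 0.2192] phi 101.2 w 0.999 gf 0.0 F [ 0.4  0.3 -0.1]
  shift [-4.99  7.31  0.78] tiltfix [0.01 0.01 0.  ] 
top timber 907 [ 610.3 -119.2] [189.9  46.3] 74.9 ends(sat) [([0.6298, -0.0468], 172), ([0.5908, -0.1916], 133)]
    brass 22 [ 0.6314 -0.046 ]
top timber 724 [ 417.3 -110.2] [150.   44.4] 79.2 ends(sat) [([0.4276, -0.0562], 106), ([0.407, -0.1642], 175)]
    brass 27 [ 0.406  -0.1631]
side timber 199 [421.1  62.6] [148.3  20.9] 20.3 ends(sat) [([0.4727, 0.0817], 192), ([0.3695, 0.0435], 194)]
side timber 1203 [ 610.4 -118.3] [195.6  45. ] 74.9 ends(sat) [([0.6299, -0.0459], 145), ([0.5909, -0.1907], 117)]
    brass 9 [ 0.63   -0.0435]
side timber 979 [ 414.6 -108.4] [154.1  45.8] 79.0 ends(sat) [([0.4251, -0.0544], 108), ([0.4041, -0.1624], 148)]
    brass 5 [ 0.4037 -0.1642]
bar 137 [0.02157172 0.05802222] -169.90696059412042
```

View pics/f.png

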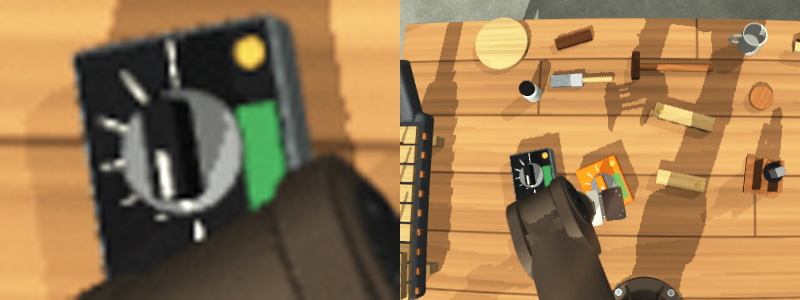

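The dial is at mark 0 (bar angle 190.1°, 119.5° back from mark 4), and the probe hangs at (775,172) in the right half of the picture. Timber_2 was knocked about 45 mm after its reading but still lies flat. Handing in.

```bash
python3 -c "
from cell import arm
print(arm.sign_off())"
```

```text
the job is handed in; nothing more can be done
None
```

The job is handed in with no verdict returned: I turned the selector to 4, pressed the probe over 2 s each on the check stud, timber_1 and timber_2 (the only timbers I found), hung it back in its stand, and returned the selector to 0; timber_2 moved about 45 mm after its reading but still lies flat.

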